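# Pack hexagonal honey jars into a lidded tray

### The arm

A 6-joint arm with a two-finger parallel gripper is mounted at the origin on the work surface. World frame = base frame: x ahead of the robot, y to its left, z up, the work surface at z = 0. Lengths are in mm, angles in rad, forces in N, time in s.
With the tool pointing down it reaches from about 350 to 875 mm from the base axis. Payload 4.2 kg.
Tool frame: the origin (TCP) lies at the very end of the fingers, on their centre line; the grasp point (between the pads) lies arm.grip_depth behind it (arm.grip_depth is the distance from the TCP to the grasp point, in mm); z points along the fingers, y is the direction in which the jaws open and shut (so a half turn about z gives the same grasp; the last joint's range is limited). The gripper opens to 85 mm and grips with 20 to 120 N. Pads are 22 mm wide; open, the fingers measure 114 mm over their backs; the gripper's body (76 mm by 85 mm) begins 54 mm behind the grasp point. The pads swing forward as they close: fully open they stand 13 mm farther back than shut.
Start: joints at [-1.04, 0.385, 0.008, 0, -1.194, -0.259], TCP at [167.808, -602.03, 231.312] pointing down, gripper open.
Joint ranges: [-3.14, 3.14], [-1.21, 2.06], [-1.07, 1.41], [-3.16, 2.05], [-2.99, -0.16], [-3.1, 3.1]. Speed limits (rad/s): [2.79, 2.79, 3.14, 3.14, 3.14, 3.14].

### API

Orientations are given as a unit quaternion [x, y, z, w].
In Python, from bench import arm, optics, workorder gives the robot as it stands. The module is installed in compiled form; this text tells all that it offers.
- The arm moves only by the tool play_rows, never from a script. Its arguments are lists of equal length, an entry for each row: "travel": the shift along the tool's x, y, z in m, a list of three; "rotation": the turn, a rotation vector about the tool's x, y, z in rad, a list of three; "grip": the opening, from 0 (shut) to 1 (fully open). In form: {"travel": [[x, y, z], ...], "rotation": [[rx, ry, rz], ...], "grip": [grip, ...]}. A call has 1 to 12 rows; each row shifts and turns the commanded pose from where the row before left it, along the tool's axes as they then stand; what a row does not reach is not made up. A row lasts 1/12 s, in which the tool goes at most 41.7 mm and 7.16 degrees, less where a joint would pass 70% of its speed; a pose out of reach is approached as far as the arm can. A call is refused whole if a number of a shift passes 0.0417 or a number of a turn 0.125, either way. A call with a gripper value outside its range is refused whole. The fingers move at their own pace and stop on an object; the grip force is fixed at half the most. Time passes only in rows, so rows that do not move let the fingers close. It gives the time, the measured TCP pose, the force and the opening at its end, in the units of the state.
- arm.read_state(): the state, without advancing time (a new reading comes with each control period).
- optics.get_image(name): name is "scene" or "side" or "wrist"; returns a dict with "image" (400x640x3 uint8, blue, green, red), "depth" (400x640 float32, mm along the optical axis (not along the pixel's ray), 0 where there is no reading), "camera_matrix" (3x3 intrinsics, pixels), "R" (3x3) and "t" (3): a world point X has camera coordinates R X + t; the wrist camera has in their place "hand_eye" (4x4, takes a point from camera to tool coordinates, whose origin is the TCP and whose axes are the flange's). Camera axes: x right, y down, z forward; pixel columns grow to the right and rows downward; lengths in mm; the calibration is good to about 2 mm. A picture is of the moment at which its call begins: read the wrist's pose just before it.
- workorder.job_done(): hands the job in, once; it reports no verdict.
The state is a dict: "clock": time; "joints": joint angles; "joint_vel": joint speeds; "joint_efforts": joint torques, N m; "position": TCP position; "ee_rot": TCP orientation; "contact_force": force on the tool from outside, world axes, zero at the start; "wrist_torque": the same for the moment, N m; "gripper_width": finger opening in mm.
Only numpy, scipy, OpenCV 4.12 (cv2) and the standard library are available. Lean on these libraries where they do the work, as an engineer would, in place of code of your own. Each camera call takes 0.05 s, during which the arm holds its last target. There are 200 camera calls.

### The job

Take the lid off the white packing tray and set it down on the bench beside it, then stand all the honey jars on the bench upright in the tray, close-packed in two staggered rows, flat faces touching so that every jar is against at least two others, and put the lid back on fully seated. The jars are thin glass: hold them lightly by their caps (a grip of about 10 N is plenty; keep it below 20 N), and leave the tape core, tub and clamp alone.

Things in the scene. Friction and masses are not known exactly. Their poses are not given: they have to be found in the camera images.
- tray: white plastic packing tray fixed to the bench; outside 190 mm long (its x) x 113 mm wide (its y) x 46 mm high, walls and floor 5 mm thick, so 180 x 103 mm inside and its floor 5 mm above the bench. It takes two staggered rows of three jars along its length. Origin at the centre of its underside, z up
- tray_top (a point): point at the centre of the tray's mouth, level with its rim, 46 mm above the bench
- lid_grip (a point): centre of the lid's grey rib handle: 80 mm long (the lid's x, along the tray's length), 14 mm thick, 28 mm tall; its centre is 14 mm above the lid's flat top, 57 mm above the lid's lower edge. Lid: loose white cover with a clear top, 0.2 to 0.3 kg, 208 x 131 mm, closed on the tray at the start. Seated, this point is 93 mm above the tray's underside
- lid_edge (a point): centre of the lid's lower edge, 57 mm under lid_grip. A flared lip hangs 10 mm outside the tray's rim, with 1.5 mm play on each side at the rim, widening to 6 mm at the lower edge, which guides the lid home; it fits either way round. Inside, it clears the caps of jars standing on the tray floor by 4 mm
- tape: bystander: empty cardboard tape core, 90 mm across, 48 mm high, origin under its centre
- tub: bystander: white lidded plastic tub, 128 mm across, 109 mm high, origin under its centre
- clamp: bystander: black spring clamp about 150 mm long lying flat, 18 mm high, origin under its middle
- jar0_c (a point): hexagonal glass honey jar, 0.07 to 0.14 kg, 66 mm tall; may be absent. Body 48 mm across flats (55.4 across corners), 40 mm tall; neck 4 mm; round metal cap, 22 mm across and 22 mm tall, from 44 to 66 mm above the base, by which it is picked. Point: its centre, 33 mm above its base; z up, x square to one of its flat faces (a flat face looks along x and every 60 degrees from it)
- jar1_c (a point): another such jar, same sizes and axes as jar0; may be absent
- jar2_c (a point): another such jar, same sizes and axes as jar0; may be absent
- jar3_c (a point): another such jar, same sizes and axes as jar0; may be absent
- jar4_c (a point): another such jar, same sizes and axes as jar0; may be absent
- jar5_c (a point): another such jar, same sizes and axes as jar0; may be absent

How it is judged (in metres and radians):
On the way, in this order (a step that is already met when the one before it is completed fails the run):
1. the lid lies on the bench clear of the tray (horizontal distance between lid_grip and tray_top above 0.14 m and height (world z) of lid_grip below 0.065 m and angle between lid_grip's own z axis and vertical below 0.1 rad), for 0.2 s.
2. all jars stand close-packed in the open tray (z of jar0_c in the frame of tray between 0.034 and 0.041 m and x of jar0_c in the frame of tray between -0.09 and 0.09 m and y of jar0_c in the frame of tray between -0.055 and 0.055 m and angle between each of jar0_c, jar1_c, jar2_c, jar3_c, jar4_c, jar5_c's own z axis and vertical below 0.08 rad and z of jar1_c in the frame of tray between 0.034 and 0.041 m and x of jar1_c in the frame of tray between -0.09 and 0.09 m and y of jar1_c in the frame of tray between -0.055 and 0.055 m and z of jar2_c in the frame of tray between 0.034 and 0.041 m and x of jar2_c in the frame of tray between -0.09 and 0.09 m and y of jar2_c in the frame of tray between -0.055 and 0.055 m and z of jar3_c in the frame of tray between 0.034 and 0.041 m and x of jar3_c in the frame of tray between -0.09 and 0.09 m and y of jar3_c in the frame of tray between -0.055 and 0.055 m and z of jar4_c in the frame of tray between 0.034 and 0.041 m and x of jar4_c in the frame of tray between -0.09 and 0.09 m and y of jar4_c in the frame of tray between -0.055 and 0.055 m and z of jar5_c in the frame of tray between 0.034 and 0.041 m and x of jar5_c in the frame of tray between -0.09 and 0.09 m and y of jar5_c in the frame of tray between -0.055 and 0.055 m and (horizontal distance between jar0_c and jar2_c below 0.051 m or horizontal distance between jar0_c and jar3_c below 0.051 m or horizontal distance between jar0_c and jar4_c below 0.051 m or horizontal distance between jar0_c and jar5_c below 0.051 m) and (horizontal distance between jar0_c and jar1_c below 0.051 m or horizontal distance between jar0_c and jar3_c below 0.051 m or horizontal distance between jar0_c and jar4_c below 0.051 m or horizontal distance between jar0_c and jar5_c below 0.051 m) and (horizontal distance between jar0_c and jar1_c below 0.051 m or horizontal distance between jar0_c and jar2_c below 0.051 m or horizontal distance between jar0_c and jar4_c below 0.051 m or horizontal distance between jar0_c and jar5_c below 0.051 m) and (horizontal distance between jar0_c and jar1_c below 0.051 m or horizontal distance between jar0_c and jar2_c below 0.051 m or horizontal distance between jar0_c and jar3_c below 0.051 m or horizontal distance between jar0_c and jar5_c below 0.051 m) and (horizontal distance between jar0_c and jar1_c below 0.051 m or horizontal distance between jar0_c and jar2_c below 0.051 m or horizontal distance between jar0_c and jar3_c below 0.051 m or horizontal distance between jar0_c and jar4_c below 0.051 m) and (horizontal distance between jar1_c and jar2_c below 0.051 m or horizontal distance between jar1_c and jar3_c below 0.051 m or horizontal distance between jar1_c and jar4_c below 0.051 m or horizontal distance between jar1_c and jar5_c below 0.051 m) and (horizontal distance between jar1_c and jar0_c below 0.051 m or horizontal distance between jar1_c and jar3_c below 0.051 m or horizontal distance between jar1_c and jar4_c below 0.051 m or horizontal distance between jar1_c and jar5_c below 0.051 m) and (horizontal distance between jar1_c and jar0_c below 0.051 m or horizontal distance between jar1_c and jar2_c below 0.051 m or horizontal distance between jar1_c and jar4_c below 0.051 m or horizontal distance between jar1_c and jar5_c below 0.051 m) and (horizontal distance between jar1_c and jar0_c below 0.051 m or horizontal distance between jar1_c and jar2_c below 0.051 m or horizontal distance between jar1_c and jar3_c below 0.051 m or horizontal distance between jar1_c and jar5_c below 0.051 m) and (horizontal distance between jar1_c and jar0_c below 0.051 m or horizontal distance between jar1_c and jar2_c below 0.051 m or horizontal distance between jar1_c and jar3_c below 0.051 m or horizontal distance between jar1_c and jar4_c below 0.051 m) and (horizontal distance between jar2_c and jar1_c below 0.051 m or horizontal distance between jar2_c and jar3_c below 0.051 m or horizontal distance between jar2_c and jar4_c below 0.051 m or horizontal distance between jar2_c and jar5_c below 0.051 m) and (horizontal distance between jar2_c and jar0_c below 0.051 m or horizontal distance between jar2_c and jar3_c below 0.051 m or horizontal distance between jar2_c and jar4_c below 0.051 m or horizontal distance between jar2_c and jar5_c below 0.051 m) and (horizontal distance between jar2_c and jar0_c below 0.051 m or horizontal distance between jar2_c and jar1_c below 0.051 m or horizontal distance between jar2_c and jar4_c below 0.051 m or horizontal distance between jar2_c and jar5_c below 0.051 m) and (horizontal distance between jar2_c and jar0_c below 0.051 m or horizontal distance between jar2_c and jar1_c below 0.051 m or horizontal distance between jar2_c and jar3_c below 0.051 m or horizontal distance between jar2_c and jar5_c below 0.051 m) and (horizontal distance between jar2_c and jar0_c below 0.051 m or horizontal distance between jar2_c and jar1_c below 0.051 m or horizontal distance between jar2_c and jar3_c below 0.051 m or horizontal distance between jar2_c and jar4_c below 0.051 m) and (horizontal distance between jar3_c and jar1_c below 0.051 m or horizontal distance between jar3_c and jar2_c below 0.051 m or horizontal distance between jar3_c and jar4_c below 0.051 m or horizontal distance between jar3_c and jar5_c below 0.051 m) and (horizontal distance between jar3_c and jar0_c below 0.051 m or horizontal distance between jar3_c and jar2_c below 0.051 m or horizontal distance between jar3_c and jar4_c below 0.051 m or horizontal distance between jar3_c and jar5_c below 0.051 m) and (horizontal distance between jar3_c and jar0_c below 0.051 m or horizontal distance between jar3_c and jar1_c below 0.051 m or horizontal distance between jar3_c and jar4_c below 0.051 m or horizontal distance between jar3_c and jar5_c below 0.051 m) and (horizontal distance between jar3_c and jar0_c below 0.051 m or horizontal distance between jar3_c and jar1_c below 0.051 m or horizontal distance between jar3_c and jar2_c below 0.051 m or horizontal distance between jar3_c and jar5_c below 0.051 m) and (horizontal distance between jar3_c and jar0_c below 0.051 m or horizontal distance between jar3_c and jar1_c below 0.051 m or horizontal distance between jar3_c and jar2_c below 0.051 m or horizontal distance between jar3_c and jar4_c below 0.051 m) and (horizontal distance between jar4_c and jar1_c below 0.051 m or horizontal distance between jar4_c and jar2_c below 0.051 m or horizontal distance between jar4_c and jar3_c below 0.051 m or horizontal distance between jar4_c and jar5_c below 0.051 m) and (horizontal distance between jar4_c and jar0_c below 0.051 m or horizontal distance between jar4_c and jar2_c below 0.051 m or horizontal distance between jar4_c and jar3_c below 0.051 m or horizontal distance between jar4_c and jar5_c below 0.051 m) and (horizontal distance between jar4_c and jar0_c below 0.051 m or horizontal distance between jar4_c and jar1_c below 0.051 m or horizontal distance between jar4_c and jar3_c below 0.051 m or horizontal distance between jar4_c and jar5_c below 0.051 m) and (horizontal distance between jar4_c and jar0_c below 0.051 m or horizontal distance between jar4_c and jar1_c below 0.051 m or horizontal distance between jar4_c and jar2_c below 0.051 m or horizontal distance between jar4_c and jar5_c below 0.051 m) and (horizontal distance between jar4_c and jar0_c below 0.051 m or horizontal distance between jar4_c and jar1_c below 0.051 m or horizontal distance between jar4_c and jar2_c below 0.051 m or horizontal distance between jar4_c and jar3_c below 0.051 m) and (horizontal distance between jar5_c and jar1_c below 0.051 m or horizontal distance between jar5_c and jar2_c below 0.051 m or horizontal distance between jar5_c and jar3_c below 0.051 m or horizontal distance between jar5_c and jar4_c below 0.051 m) and (horizontal distance between jar5_c and jar0_c below 0.051 m or horizontal distance between jar5_c and jar2_c below 0.051 m or horizontal distance between jar5_c and jar3_c below 0.051 m or horizontal distance between jar5_c and jar4_c below 0.051 m) and (horizontal distance between jar5_c and jar0_c below 0.051 m or horizontal distance between jar5_c and jar1_c below 0.051 m or horizontal distance between jar5_c and jar3_c below 0.051 m or horizontal distance between jar5_c and jar4_c below 0.051 m) and (horizontal distance between jar5_c and jar0_c below 0.051 m or horizontal distance between jar5_c and jar1_c below 0.051 m or horizontal distance between jar5_c and jar2_c below 0.051 m or horizontal distance between jar5_c and jar4_c below 0.051 m) and (horizontal distance between jar5_c and jar0_c below 0.051 m or horizontal distance between jar5_c and jar1_c below 0.051 m or horizontal distance between jar5_c and jar2_c below 0.051 m or horizontal distance between jar5_c and jar3_c below 0.051 m)), for 0.2 s.
3. the lid is seated on the tray (z of lid_grip in the frame of tray between 0.09 and 0.096 m and horizontal distance between lid_grip and tray_top below 0.006 m and angle between lid_grip's own z axis and vertical below 0.03 rad), for 0.2 s.
At the end, for the whole second after the job is handed in: Every jar stands upright (0.08 rad) on the tray floor with at least two other jars within 51 mm centre to centre (gaps between flat faces under 3 mm); the lid is level and fully down (rib centre 90 to 96 mm above the tray's underside, within 6 mm of its centre); all at rest (all of step 2 and all of step 3 and linear speed of each of jar0, jar1, jar2, jar3, jar4, jar5, lid below 0.01 m/s); the robot touches nothing.
It fails at once if a jar is pressed by the fingers with over 45 N in all, both sides added (a grip over about 22 N) (contact force between the fingers and jar0 above 45 N or contact force between the fingers and jar1 above 45 N or contact force between the fingers and jar2 above 45 N or contact force between the fingers and jar3 above 45 N or contact force between the fingers and jar4 above 45 N or contact force between the fingers and jar5 above 45 N).
It fails at once if the tape is disturbed (distance of tape from where it was at the start of the episode above 0.02 m).
It fails at once if the tub is disturbed (distance of tub from where it was at the start of the episode above 0.02 m).
It fails at once if the clamp is disturbed (distance of clamp from where it was at the start of the episode above 0.02 m).
Of jar0, jar1, jar2, jar3, jar4, jar5 only 4 to 6 are there at a start; the rules pass over those that are not, and their reading is None.
At some moment in a run one of jar0, jar1, jar2, jar3, jar4, jar5, lid may be knocked a few centimetres aside while the robot is not near it.
It also fails if it takes over 210 s, if anything falls off the work surface, if the arm or the gripper's body presses on something with over 40 N, if the wrist force passes 120 N, or if a joint passes its speed limit or range.

## Working session

There is one attempt and no reset: what is moved stays moved. The work goes in short steps, Python scripts to look and compute and a tool call to move; the robot and the scene stay as the last step left them, time stands still between calls to the robot, and variables do not carry over. Pictures are saved under pics/ and viewed, about 12 in all and at most 16, crops included, and the job is handed in when it is done.

Besides the shell and the picture viewer there is one more tool, called as name(argument=value, ...) on one line, values as JSON. play_rows: Moves the arm, as the interface text tells. Its arguments: {"type":"object","properties":{"travel":{"type":"array","items":{"type":"array","items":{"type":"number"}}},"rotation":{"type":"array","items":{"type":"array","items":{"type":"number"}}},"grip":{"type":"array","items":{"type":"number"}}},"required":["travel","rotation","grip"]}

```bash
mkdir -p pics; cat > h.py <<'E'
import numpy as np, cv2
from bench import arm, optics, workorder
from scipy.spatial.transform import Rotation as Ro
def look(name):
    s=arm.read_state(); d=optics.get_image(name)
    if 'hand_eye' in d:
        T=np.eye(4);T[:3,:3]=Ro.from_quat(s['ee_rot']).as_matrix();T[:3,3]=s['position']
        C=T@np.array(d['hand_eye'])   # cam->world
        d['R']=C[:3,:3].T; d['t']=-C[:3,:3].T@C[:3,3]
    d['R']=np.array(d['R']);d['t']=np.array(d['t']).ravel();d['K']=np.array(d['camera_matrix'])
    return d
def onplane(d,uv,z):
    uv=np.atleast_2d(np.array(uv,float)); r=np.c_[uv,np.ones(len(uv))]@np.linalg.inv(d['K']).T@d['R']
    c=-d['R'].T@d['t']; return c+r*((z-c[2])/r[:,2])[:,None]
def proj(d,X):
    p=(np.atleast_2d(X)@d['R'].T+d['t'])@d['K'].T; return p[:,:2]/p[:,2:]
def cloud(d):
    v,u=np.mgrid[:400,:640]; z=d['depth'].astype(float)
    P=np.stack([(u+0.0)*z,v*z,z],-1)@np.linalg.inv(d['K']).T
    return (P-d['t'])@d['R'] , z>0
E
python3 - <<'E'
from h import *
s=arm.read_state();print(s, getattr(arm,'grip_depth',None))
for n in('scene','side','wrist'):
    d=look(n);cv2.imwrite(f'pics/{n}0.png',d['image']);print(n,d['K'].round(1).tolist(),(-d['R'].T@d['t']).round(),d['R'][2].round(2))
E
```

```text
{'clock': 0.0, 'joints': array([-1.04037969e+00,  3.85538959e-01,  6.63276187e-03, -5.25258407e-04,
       -1.19403381e+00, -2.58606406e-01]), 'joint_vel': array([ 0.00150458,  0.00040319,  0.00033907, -0.00063799,  0.0010906 ,
        0.0009006 ]), 'joint_efforts': array([ 9.38982976e-05, -3.92289591e+01,  1.88405800e+01,  4.18631405e+00,
       -4.62918411e-03, -1.09421272e-06]), 'position': array([ 167.66366642, -601.47261083,  230.2310471 ]), 'ee_rot': array([-1.35391060e-01,  9.90791629e-01,  1.08332751e-03, -1.86614900e-04]), 'contact_force': array([ 0.24129969,  0.01352058, -0.49282443]), 'wrist_torque': array([ 0.00965861, -0.00632273, -0.00685268]), 'gripper_width': 85.3341896180936} 18.700000000000003
scene [[416.4, 0.0, 321.5], [0.0, 416.4, 195.0], [0.0, 0.0, 1.0]] [ 876. -469.  877.] [-0.3   0.41 -0.86]
side [[365.6, 0.0, 320.9], [0.0, 365.6, 199.4], [0.0, 0.0, 1.0]] [358. 441. 669.] [ 0.3  -0.64 -0.71]
wrist [[347.9, 0.0, 322.3], [0.0, 347.9, 196.9], [0.0, 0.0, 1.0]] [  95. -622.  372.] [ 0.29  0.08 -0.95]
```

View pics/scene0.png

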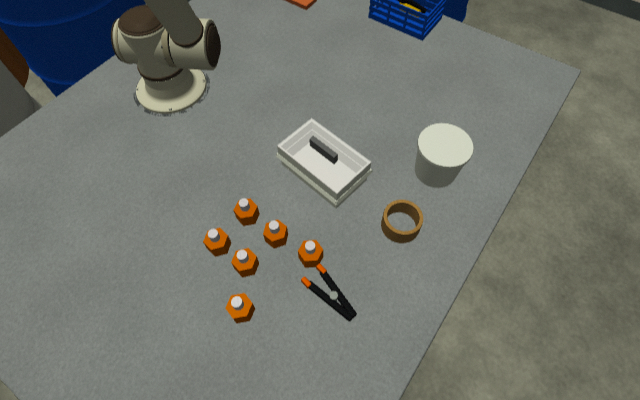

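View pics/side0.png

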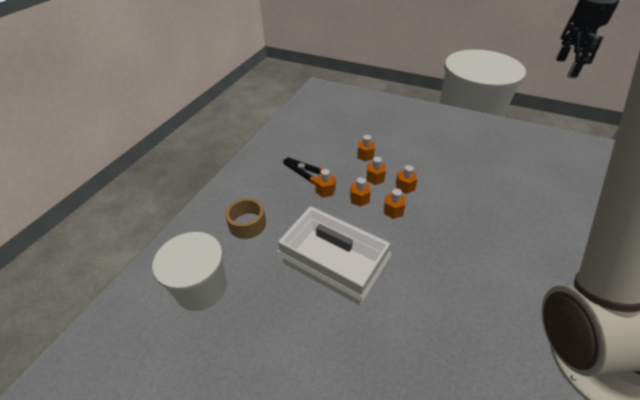

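```bash
python3 - <<'E'
from h import *
for n in('scene','side'):
    d=look(n); P,ok=cloud(d); im=d['image'].astype(int)
    z=P[...,2]; wr=ok&(P[...,0]>200)&(P[...,0]<900)&(abs(P[...,1])<500)
    hsv=cv2.cvtColor(d['image'],cv2.COLOR_BGR2HSV)
    org=(hsv[...,1]>180)&(hsv[...,0]<18)&wr
    print(n,'bench z',np.median(z[wr]).round(1))
    N,L,S,C=cv2.connectedComponentsWithStats(cv2.morphologyEx(org.astype(np.uint8),cv2.MORPH_CLOSE,np.ones((2,2))))
    for i in range(1,N):
        if S[i,4]<60: continue
        x,y,w,h=S[i,:4]; m=np.zeros(z.shape,bool); m[y-10:y+h,x:x+w]=1
        top=m&wr&(z>61)&(z<72)&(hsv[...,1]<90)
        print('blob',S[i].tolist(),C[i].round(), 'n',top.sum(), P[top].mean(0).round(1) if top.sum() else '', 'zmax',np.percentile(z[m&wr],98).round())
    for nm,lo,hi,mask in(('rib',98,116,(hsv[...,2]<140)&(P[...,1]<-40)),('tub',104,116,hsv[...,2]>150),('rim',82-14,90,hsv[...,2]>150)):
        m=wr&(z>lo)&(z<hi)&mask&(P[...,0]>430)
        N,L,S,C=cv2.connectedComponentsWithStats(m.astype(np.uint8))
        for i in range(1,N):
            if S[i,4]>25:
                q=P[L==i]; r=cv2.minAreaRect(q[:,:2].astype(np.float32)); print(nm,S[i].tolist(),q.mean(0).round(1),np.round(r[0],1),np.round(r[1],1),round(r[2],1))
E
```

```text
scene bench z -1.7
blob [235, 200, 25, 26, 381] [248. 214.] n 68 [ 459.9 -195.6   64. ] zmax 65.0
blob [264, 221, 25, 28, 393] [277. 236.] n 74 [ 551.1 -200.4   63.7] zmax 65.0
blob [204, 229, 28, 28, 413] [219. 244.] n 81 [ 456.3 -291.9   64.1] zmax 65.0
blob [299, 241, 29, 34, 464] [313. 258.] n 83 [ 644.3 -194.5   64.2] zmax 65.0
blob [233, 249, 27, 29, 420] [247. 265.] n 82 [ 539.6 -292.8   64.2] zmax 65.0
blob [302, 278, 10, 11, 66] [307. 283.] n 0  zmax 18.0
blob [227, 294, 29, 30, 455] [242. 310.] n 97 [ 596.7 -374.7   64.5] zmax 65.0
tub [418, 124, 56, 43, 1838] [763.8 175.5 107.1] [763.6 177.4] [125.2 124. ] 48.8
rim [278, 118, 93, 75, 2990] [538.    8.5  76.9] [533.3  11.8] [121.  197.1] 81.5
side bench z -1.9
blob [359, 142, 16, 19, 220] [367. 152.] n 42 [ 585.7 -358.2   63.6] zmax 64.0
blob [369, 164, 17, 21, 260] [376. 174.] n 44 [ 537.  -290.    63.5] zmax 64.0
blob [398, 172, 20, 22, 276] [407. 183.] n 62 [ 452.9 -270.5   63.9] zmax 65.0
blob [310, 174, 26, 23, 327] [324. 186.] n 45 [ 641.3 -191.2   63.7] zmax 64.0
blob [352, 184, 19, 22, 293] [361. 196.] n 50 [ 548.4 -197.2   63.6] zmax 64.0
blob [386, 195, 20, 24, 319] [395. 207.] n 55 [ 457.5 -192.7   63.5] zmax 64.0
tub [152, 232, 70, 55, 2891] [757.9 181.8 106.7] [759.3 179.2] [124.6 124.6] 66.7
rim [279, 207, 109, 79, 3898] [525.3  18.9  76.8] [531.3  13.3] [120.8 196. ] 81.8
```

View pics/wrist0.png

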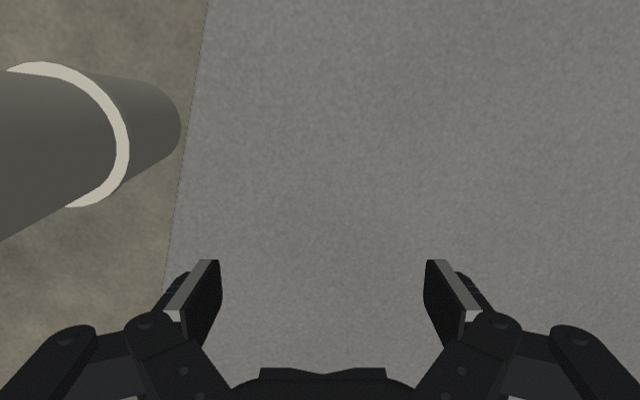

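play_rows(travel=[[0,0,0],[0,0,0],[0,0,0],[0,0,0],[-0.0213,0.0279,-0.005],[-0.0213,0.0279,-0.005],[-0.0213,0.0279,-0.005],[-0.0213,0.0279,-0.005],[-0.0213,0.0279,-0.005],[-0.0213,0.0279,-0.005],[-0.0213,0.0279,-0.005]], rotation=[[0,0,0.105],[0,0,0.105],[0,0,0.105],[0,0,0.105],[0,0,0],[0,0,0],[0,0,0],[0,0,0],[0,0,0],[0,0,0],[0,0,0]], grip=[1,1,1,1,1,0.3,0.3,0.3,0.3,0.3,0.3])

```text
clock: 1.17
position: [345.0, -429.5, 266.6]
ee_rot: [0.074, 0.997, 0.0, 0.0]
contact_force: [0.5, -0.2, -0.8]
gripper_width: 25.7
```

play_rows(travel=[[-0.0213,0.0279,-0.005],[-0.0213,0.0279,-0.005],[-0.0213,0.0279,-0.005],[-0.0213,0.0279,-0.005],[-0.0213,0.0279,-0.005],[-0.0213,0.0279,-0.005],[-0.0213,0.0279,-0.005],[0,0,0],[0,0,0],[0,0,0]], rotation=[[0,0,0],[0,0,0],[0,0,0],[0,0,0],[0,0,0],[0,0,0],[0,0,0],[0,0,0],[0,0,0],[0,0,0]], grip=[0.3,0.3,0.3,0.3,0.3,0.3,0.3,0.3,0.3,0.3])

```text
clock: 2.0
position: [520.2, -259.6, 300.9]
ee_rot: [0.074, 0.997, 0.0, -0.0]
contact_force: [-0.7, -0.5, -0.6]
gripper_width: 25.6
```

```bash
python3 - <<'E'
from h import *
d=look('wrist');cv2.imwrite('pics/w1.png',d['image'])
s=arm.read_state();print(s['gripper_width'],s['position'].round(1),s['ee_rot'].round(4),np.degrees(np.arctan2(*Ro.from_quat(s['ee_rot']).as_matrix()[[1,0],1])))
np.savez('w1.npz',**{k:d[k] for k in('image','depth','K','R','t')})
P,ok=cloud(d);z=P[...,2];wr=ok
hsv=cv2.cvtColor(d['image'],cv2.COLOR_BGR2HSV)
org=((hsv[...,1]>180)&(hsv[...,0]<18)&ok&(z<55)).astype(np.uint8)
N,L,S,C=cv2.connectedComponentsWithStats(org)
for i in range(1,N):
    if S[i,4]>60: 
        x,y,w,h=S[i,:4]; m=np.zeros(z.shape,bool); m[y:y+h,x:x+w]=1
        top=m&ok&(z>60)&(z<72)
        print(S[i].tolist(),P[top].mean(0).round(1),top.sum(),np.median(z[(L==i)]).round(1))
m=ok&(z>95)&(z<116)
q=P[m];print(len(q),q.mean(0).round(1),cv2.minAreaRect(q[:,:2].astype(np.float32)))
m=ok&(z>72)&(z<90);q=P[m];print(len(q),cv2.minAreaRect(q[:,:2].astype(np.float32)))
E
```

```text
25.779928678132993 [ 519.8 -260.   301. ] [ 7.430e-02  9.972e-01  1.000e-04 -4.000e-04] 81.47822548804022
[347, 67, 47, 51, 1260] [ 458.1 -195.3   64.7] 378 38.7
[264, 77, 44, 50, 1203] [ 454.4 -291.5   64.9] 355 38.9
[277, 147, 40, 49, 1118] [ 537.4 -292.5   64.7] 308 38.7
[353, 146, 43, 48, 1148] [ 548.7 -200.3   64.7] 313 38.6
[221, 199, 43, 49, 1174] [ 594.2 -373.9   64.7] 284 38.5
[364, 213, 45, 48, 1122] [ 641.5 -194.1   64.6] 272 38.3
[341, 248, 10, 21, 176] [nan nan nan] 0 16.2
1791 [530.7   9.1 103.6] ((532.7636108398438, 11.364667892456055), (16.526519775390625, 79.53048706054688), 81.6454086303711)
18938 ((532.5985107421875, 11.403305053710938), (121.48307800292969, 195.89425659179688), 81.69586181640625)<stdin>:13: RuntimeWarning: Mean of empty slice.
  ret = um.true_divide(
```

View pics/w1.png

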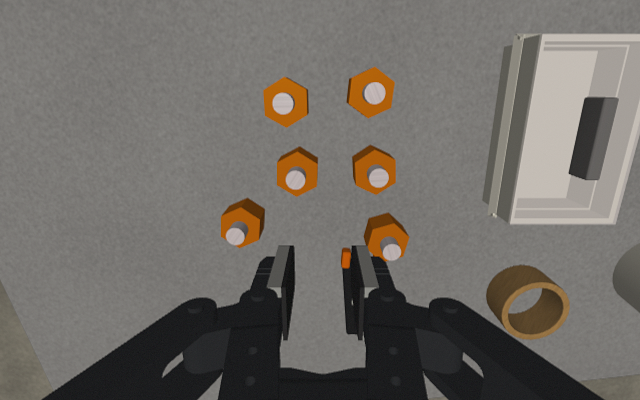

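play_rows(travel=[[0.0034,0.0338,0.015],[0.0034,0.0338,0.015],[0.0034,0.0338,0.015],[0.0034,0.0338,0.015],[0.0034,0.0338,0.015],[0.0034,0.0338,0.015],[0.0034,0.0338,0.015],[0.0034,0.0338,0.015],[0,0,0],[0,0,0]], rotation=[[0,0,0],[0,0,0],[0,0,0],[0,0,0],[0,0,0],[0,0,0],[0,0,0],[0,0,0],[0,0,0],[0,0,0]], grip=[0.6,0.6,0.6,0.6,0.6,0.6,0.6,0.6,0.6,0.6])

```text
clock: 2.88
position: [532.7, 11.9, 180.5]
ee_rot: [0.073, 0.997, -0.0, -0.001]
contact_force: [0.7, -0.5, 0.3]
gripper_width: 50.9
```

```bash
python3 - <<'E'
from h import *
d=look('wrist');cv2.imwrite('pics/w2.png',d['image'])
P,ok=cloud(d);z=P[...,2]
m=ok&(z>95)&(z<112)&(abs(P[...,0]-533)<60)&(abs(P[...,1]-11)<40)
q=P[m];print(len(q),q.mean(0).round(1),cv2.minAreaRect(q[:,:2].astype(np.float32)))
m=ok&(z>72)&(z<90);q=P[m];print(len(q),cv2.minAreaRect(q[:,:2].astype(np.float32)))
# jar yaw from w1: body top contour at z~40
w=dict(np.load('w1.npz'));P,ok=cloud(w);z=P[...,2]
hsv=cv2.cvtColor(w['image'],cv2.COLOR_BGR2HSV)
for c in [(458,-195),(454,-291.5),(537.5,-292.5),(548.7,-200),(594,-374),(641.5,-194)]:
    near=np.hypot(P[...,0]-c[0],P[...,1]-c[1])<34
    q=P[ok&near&(z>35)&(z<43)&(hsv[...,1]>150)][:,:2]
    # support width over angle: flats where projected extent is smallest
    a=np.radians(np.arange(0,60,1)); W=[]
    r=q-np.array(c)
    f=[sum(np.percentile(r@[np.cos(t+k*np.pi/3),np.sin(t+k*np.pi/3)],99) for k in range(6)) for t in a]
    i=np.argmin(f); hull=cv2.minEnclosingCircle(q.astype(np.float32))
    print(c,len(q),'flat angle',i,'apothem',round(f[i]/6,1),'corner',round(max(f)/6,1),'centre',np.round(hull,1) if 0 else np.round(hull[0],1),round(hull[1],1))
E
```

```text
2447 [529.9  12.3 105.7] ((532.4178466796875, 11.850564956665039), (14.023553848266602, 79.62541198730469), 81.49171447753906)
37991 ((599.1099853515625, 48.569732666015625), (379.7998352050781, 201.2269287109375), 26.258909225463867)
(458, -195) 1242 flat angle 15 apothem 23.3 corner 24.7 centre [ 458.2 -195.4] 27.1
(454, -291.5) 1214 flat angle 26 apothem 23.3 corner 24.6 centre [ 454.5 -291.6] 27.3
(537.5, -292.5) 996 flat angle 21 apothem 23.5 corner 24.9 centre [ 537.5 -293.1] 27.1
(548.7, -200) 992 flat angle 27 apothem 23.6 corner 25.0 centre [ 549.3 -200.3] 27.6
(594, -374) 841 flat angle 14 apothem 23.6 corner 25.3 centre [ 595.2 -374.6] 27.6
(641.5, -194) 761 flat angle 10 apothem 23.1 corner 24.3 centre [ 642.5 -193.7] 27.3
```

play_rows(travel=[[0,0,0.03],[0,0,0.03],[0,0,0.03],[0,0,0.0055],[0,0,0],[0,0,0],[0,0,0],[0,0,0],[0,0,0],[0,0,0],[0,0,0]], rotation=[[0,0,0],[0,0,0],[0,0,0],[0,0,0],[0,0,0],[0,0,0],[0,0,0],[0,0,0],[0,0,0],[0,0,0],[0,0,0]], grip=[0.6,0.6,0.6,0.6,0.6,0.3,0,0,0,0,0])

```text
clock: 3.85
position: [534.8, 11.8, 88.1]
ee_rot: [0.074, 0.997, 0.0, 0.002]
contact_force: [-1.4, -0.5, 6.8]
gripper_width: 12.5
```

play_rows(travel=[[0,0,-0.005],[0,0,-0.01],[0,0,-0.015],[0,0,-0.02],[0,0,0]], rotation=[[0,0,0],[0,0,0],[0,0,0],[0,0,0],[0,0,0]], grip=[0,0,0,0,0])

```text
clock: 4.27
position: [535.9, 12.3, 140.0]
ee_rot: [0.073, 0.997, 0.001, 0.004]
contact_force: [1.2, 0.1, -1.9]
gripper_width: 12.6
```

play_rows(travel=[[0,0,0],[0,0,0]], rotation=[[0,0,0],[0,0,0]], grip=[0,0])

```text
clock: 4.43
position: [532.7, 11.8, 135.3]
ee_rot: [0.074, 0.997, 0.0, -0.001]
contact_force: [0.6, 0.1, -1.5]
gripper_width: 12.1
```

```bash
python3 - <<'E'
from h import *
print(arm.read_state())
d=look('wrist');cv2.imwrite('pics/w3.png',d['image'])
P,ok=cloud(d);z=P[...,2];d2=look('side')
cv2.imwrite('pics/s3.png',cv2.resize(d2['image'][140:340,200:520],None,fx=2,fy=2))
E
```

```text
{'clock': 4.4333, 'joints': array([ 3.26274899e-01,  3.22682146e-01, -3.51165123e-01, -8.76092848e-04,
       -8.97991817e-01, -2.04509652e+00]), 'joint_vel': array([-0.00195676,  0.0168434 , -0.01232412,  0.00052374, -0.0001437 ,
       -0.00152916]), 'joint_efforts': array([ 3.59803601e-02, -3.48489261e+01,  1.70164901e+01,  3.87943223e+00,
        2.82522052e-02,  1.89890980e-04]), 'position': array([532.6786986 ,  11.75669715, 135.33346175]), 'ee_rot': array([ 7.42174913e-02,  9.97241884e-01,  1.12200340e-04, -6.13608401e-04]), 'contact_force': array([ 0.63849494,  0.14257839, -1.46885276]), 'wrist_torque': array([0.00101907, 0.06058694, 0.02604326]), 'gripper_width': 12.127266543490808}
```

View pics/s3.png

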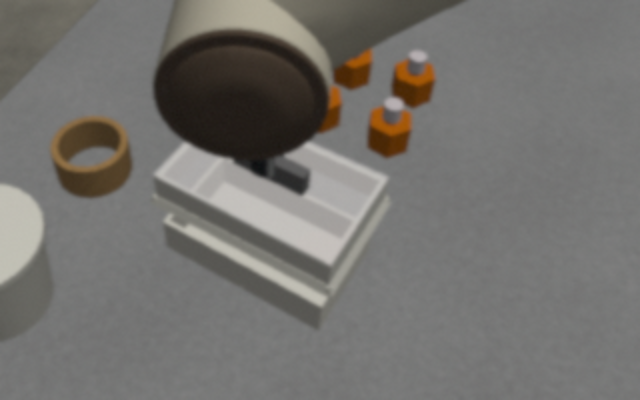

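play_rows(travel=[[0.002,0.015,0],[0.002,0.03,0],[0.004,0.03,0],[0.004,0.03,0],[0.004,0.03,0],[0.004,0.02,0],[0,0.01,0],[0,0,0.02],[0,0,0.025],[0,0,0.02],[0,0,0.015],[0,0,0]], rotation=[[0,0,0],[0,0,0],[0,0,0],[0,0,0],[0,0,0],[0,0,0],[0,0,0],[0,0,0],[0,0,0],[0,0,0],[0,0,0],[0,0,0]], grip=[0,0,0,0,0,0,0,0,0,0,0,0])

```text
clock: 5.53
position: [536.7, 176.6, 52.9]
ee_rot: [0.074, 0.997, -0.002, -0.002]
contact_force: [-0.5, -0.5, -1.3]
gripper_width: 12.7
```

play_rows(travel=[[0,0,0],[0,0,0],[0,0,0.002],[0,0,0]], rotation=[[0,0,0],[0,0,0],[0,0,0],[0,0,0]], grip=[0,0,0,0])

```text
clock: 5.87
position: [538.1, 177.8, 54.1]
ee_rot: [0.074, 0.997, 0.0, 0.0]
contact_force: [-0.2, 0.4, -2.0]
gripper_width: 12.5
```

play_rows(travel=[[0,0,0.001],[0,0,0.001],[0,0,0]], rotation=[[0,0,0],[0,0,0],[0,0,0]], grip=[0,0,0])

```text
clock: 6.12
position: [538.0, 177.8, 51.9]
ee_rot: [0.074, 0.997, 0.0, 0.0]
contact_force: [0.9, -0.5, -1.2]
gripper_width: 13.0
```

play_rows(travel=[[0,0,0.001],[0,0,0.001],[0,0,0]], rotation=[[0,0,0],[0,0,0],[0,0,0]], grip=[0,0,0])

```text
clock: 6.37
position: [538.2, 177.9, 51.5]
ee_rot: [0.074, 0.997, -0.0, 0.0]
contact_force: [-3.9, -0.7, 6.8]
gripper_width: 12.4
```

play_rows(travel=[[0,0,0],[0,0,0],[0,0,0],[0,0,-0.02],[0,0,-0.04],[0,0,-0.04],[0,0,-0.04],[0,0,-0.04],[-0.004,-0.03,-0.02],[-0.004,-0.04,-0.02],[-0.004,-0.04,0],[-0.004,-0.04,0]], rotation=[[0,0,0],[0,0,0],[0,0,0],[0,0,0],[0,0,0],[0,0,0],[0,0,0],[0,0,0],[0,0,0],[0,0,0],[0,0,0],[0,0,0]], grip=[0.3,0.6,0.6,0.6,0.6,0.6,0.6,0.6,0.6,0.6,0.6,0.6])

```text
clock: 7.37
position: [532.1, 29.1, 270.0]
ee_rot: [0.073, 0.997, 0.001, 0.002]
contact_force: [-0.1, -0.5, -0.0]
gripper_width: 51.4
```

play_rows(travel=[[-0.004,-0.03,0],[0,-0.03,0],[0,-0.03,0],[0,-0.01,0],[0,0,0],[0,0,0]], rotation=[[0,0,0],[0,0,0],[0,0,0],[0,0,0],[0,0,0],[0,0,0]], grip=[0.6,0.6,0.6,0.6,0.6,0.6])

```text
clock: 7.87
position: [521.1, -69.7, 268.3]
ee_rot: [0.075, 0.997, 0.0, 0.0]
contact_force: [0.3, 1.0, 0.8]
gripper_width: 50.8
```

```bash
cat > survey.py <<'E'
from h import *
def jars(d,show=True,zoff=0):
    P,ok=cloud(d);z=P[...,2];hsv=cv2.cvtColor(d['image'],cv2.COLOR_BGR2HSV);out=[]
    top=(ok&(z>60+zoff)&(z<70+zoff)&(hsv[...,1]<90)).astype(np.uint8)
    N,L,S,C=cv2.connectedComponentsWithStats(top)
    for i in range(1,N):
        q=P[L==i]
        if S[i,4]<40 or S[i,4]>1500: continue
        w=cv2.minAreaRect(q[:,:2].astype(np.float32))
        if max(w[1])>34 : continue
        c=cv2.minEnclosingCircle(q[q[:,2]>np.percentile(q[:,2],30)][:,:2].astype(np.float32))[0]
        near=np.hypot(P[...,0]-c[0],P[...,1]-c[1])<34
        r=P[ok&near&(z>35+zoff)&(z<43+zoff)&(hsv[...,1]>150)][:,:2]-c
        if len(r)<100: continue
        f=[sum(np.percentile(r@[np.cos(t+k*np.pi/3),np.sin(t+k*np.pi/3)],99) for k in range(6)) for t in np.radians(range(60))]
        b=np.array(cv2.minEnclosingCircle(r.astype(np.float32))[0])+c
        out.append((np.r_[c],int(np.argmin(f)),b))
        if show: print('jar',np.round(c,1),'top',np.percentile(q[:,2],90).round(1),'flat',out[-1][1],'body',b.round(1),S[i,:4].tolist())
    return out
E
python3 - <<'E'
from survey import *
s=arm.read_state();print(s['position'].round(1),s['gripper_width'])
d=look('wrist');cv2.imwrite('pics/w4.png',d['image']);jars(d)
P,ok=cloud(d);z=P[...,2];hsv=cv2.cvtColor(d['image'],cv2.COLOR_BGR2HSV)
near=ok&(np.hypot(P[...,0]-532,P[...,1]-12)<125)&(hsv[...,2]>110)&(hsv[...,1]<60)
for lo,hi in((40,52),(1,9)):
    q=P[near&(z>lo)&(z<hi)];print(lo,len(q),np.median(q[:,2]).round(1),cv2.minAreaRect(q[:,:2].astype(np.float32)))
E
```

```text
[521.1 -69.7 268.3] 50.84448280859308
jar [ 458.2 -194.8] top 65.9 flat 17 body [ 458.2 -195. ] [174, 111, 25, 23]
jar [ 454.4 -291.3] top 66.1 flat 21 body [ 454.3 -291. ] [78, 122, 26, 23]
jar [ 549.1 -199.8] top 65.9 flat 24 body [ 549.3 -199.8] [194, 199, 22, 21]
jar [ 537.4 -292.7] top 66.0 flat 17 body [ 538.3 -292.2] [105, 201, 24, 22]
jar [ 594.8 -374. ] top 66.0 flat 14 body [ 594.5 -373.6] [51, 260, 25, 20]
40 4191 44.2 ((538.0263061523438, 45.47309875488281), (181.5786895751953, 188.981689453125), 81.4489974975586)
1 13850 3.9 ((520.349609375, 7.754920959472656), (230.4502410888672, 215.63980102539062), 85.32923889160156)
```

View pics/w4.png

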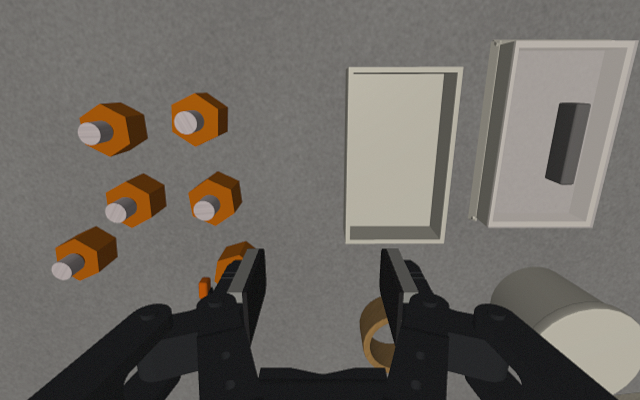

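play_rows(travel=[[0.001,-0.032,0.017],[0.001,-0.032,0.017],[0.001,-0.032,0.017],[0.001,-0.031,0.017],[0,0,0],[0,0,0],[0,0,0]], rotation=[[0,0,0],[0,0,0],[0,0,0],[0,0,0],[0,0,0],[0,0,0],[0,0,0]], grip=[0.5,0.5,0.5,0.5,0.5,0.5,0.5])

```text
clock: 8.5
position: [499.2, -193.7, 200.6]
ee_rot: [0.073, 0.997, -0.0, 0.0]
contact_force: [0.4, -0.4, 0.5]
gripper_width: 42.3
```

```bash
cat >> survey.py <<'E'
TRAY=-8.4; FLAT=51.6
def plan(target,flat=None,z=49):
    """print rotation (tool rz) and then shift in rotated tool axes to stand over target"""
    s=arm.read_state();R=Ro.from_quat(s['ee_rot']).as_matrix();y=np.degrees(np.arctan2(R[1,1],R[0,1]))
    des=81.6
    if flat is not None: des=81.6+((flat-FLAT+30)%60-30)
    dl=des-y; a=np.radians(des); Y=np.array([np.cos(a),np.sin(a)]);X=np.array([-Y[1],Y[0]])
    e=np.array(target)[:2]-s['position'][:2]
    print('at',s['position'].round(1),'yaw %.1f'%y,'grip %.1f'%s['gripper_width'],'| rz %.3f'%-np.radians(dl),'dx %.1f dy %.1f dz %.1f'%(e@X,e@Y,s['position'][2]-z),'back rz %.3f'%np.radians(des-81.6))
def nearest(js,p): return min(js,key=lambda j:np.hypot(*(j[0]-p)))
def slot(i,C=(532.6,11.6),p=49.5):
    h=p*.75**.5/2; xy=[(-1.25*p,-h),(-.25*p,-h),(.75*p,-h),(-.75*p,h),(.25*p,h),(1.25*p,h)][i]
    a=np.radians(TRAY);return np.array(C)+[xy[0]*np.cos(a)-xy[1]*np.sin(a),xy[0]*np.sin(a)+xy[1]*np.cos(a)]
E
python3 - <<'E'
from survey import *
d=look('wrist');J=jars(d);j=nearest(J,(458,-195));plan(j[2],j[1])
cv2.imwrite('pics/w5.png',d['image'])
im=cv2.imread('pics/w4.png')
E
```

```text
jar [ 458.3 -195. ] top 65.8 flat 18 body [ 458.4 -195.2] [299, 120, 28, 28]
jar [ 454.5 -291.3] top 65.8 flat 23 body [ 454.6 -291.3] [180, 133, 29, 28]
jar [ 549.2 -200.1] top 65.7 flat 25 body [ 549.2 -200.2] [311, 226, 25, 25]
jar [ 537.7 -292.6] top 65.8 flat 19 body [ 537.6 -292.7] [204, 228, 27, 26]
jar [ 594.2 -374.6] top 65.8 flat 15 body [ 594.1 -374.4] [133, 297, 25, 20]
jar [ 642.4 -193.6] top 65.8 flat 7 body [ 642.2 -193.4] [333, 315, 23, 23]
at [ 499.4 -193.4  201. ] yaw 81.6 grip 42.5 | rz -0.460 dx 39.6 dy 11.0 dz 152.0 back rz 0.461
```

```bash
python3 - <<'E'
import re
t=open('survey.py').read()
t=t.replace("        b=np.array","        rb=r-np.array(cv2.minEnclosingCircle(r.astype(np.float32))[0]);w=rb[:,0]+1j*rb[:,1];mo=np.degrees(np.angle((w**6).sum()))/6+30\n        b=np.array")
t=t.replace("'flat',out[-1][1],","'flat',out[-1][1],'mom %.1f'%(mo%60),").replace("int(np.argmin(f)),b","mo%60,b")
open('survey.py','w').write(t)
E
python3 - <<'E'
from survey import *
d=look('wrist');J=jars(d)
print([slot(i).round(1).tolist() for i in range(6)])
E
```

```text
jar [ 458.2 -195.1] top 65.8 flat 16.049098926343575 mom 16.0 body [ 458.3 -194.9] [299, 119, 28, 29]
jar [ 454.4 -291.4] top 65.9 flat 22.687116027626505 mom 22.7 body [ 454.5 -291.2] [179, 132, 30, 29]
jar [ 549.2 -200.3] top 65.8 flat 26.145657649176556 mom 26.1 body [ 549.  -200.2] [311, 225, 25, 26]
jar [ 537.8 -292. ] top 65.9 flat 18.981675983584495 mom 19.0 body [ 537.7 -292.3] [204, 228, 27, 25]
jar [ 594.2 -374.8] top 65.7 flat 14.613169589465498 mom 14.6 body [ 593.6 -374.1] [133, 296, 26, 21]
jar [ 642.3 -193.1] top 65.7 flat 9.361812544308663 mom 9.4 body [ 642.2 -193.3] [333, 314, 23, 24]
[[468.3, -0.6], [517.2, -7.8], [566.2, -15.0], [499.0, 38.2], [548.0, 31.0], [596.9, 23.8]]
```

play_rows(travel=[[0,0,0],[0,0,0],[0,0,0],[0,0,0],[0.01,0.0025,0.03],[0.01,0.0025,0.03],[0.01,0.0025,0.03],[0.0099,0.0025,0.03],[0,0,0.02],[0,0,0.012],[0,0,0],[0,0,0]], rotation=[[0,0,-0.109],[0,0,-0.109],[0,0,-0.109],[0,0,-0.108],[0,0,0],[0,0,0],[0,0,0],[0,0,0],[0,0,0],[0,0,0],[0,0,0],[0,0,0]], grip=[0.5,0.5,0.45,0.45,0.45,0.45,0.45,0.45,0.45,0.4,0.35,0.3])

```text
clock: 9.6
position: [458.2, -195.4, 48.8]
ee_rot: [-0.144, 0.99, -0.0, 0.0]
contact_force: [0.2, -0.2, 0.4]
gripper_width: 25.4
```

play_rows(travel=[[0,0,0],[0,0,0],[0,0,0],[0,0,0],[0,0,0]], rotation=[[0,0,0],[0,0,0],[0,0,0],[0,0,0],[0,0,0]], grip=[0.28,0.27,0.26,0.255,0.255])

```text
clock: 10.02
position: [458.3, -196.0, 49.5]
ee_rot: [-0.143, 0.99, -0.0, 0.001]
contact_force: [-0.1, 3.3, 4.6]
gripper_width: 22.0
```

```bash
python3 - <<'E'
from h import *
s=arm.read_state();print(s['position'].round(1),s['gripper_width'],s['contact_force'].round(2))
d=look('wrist');cv2.imwrite('pics/w6.png',d['image'][180:400,160:480])
E
```

```text
[ 458.3 -196.    49.5] 21.995012122872772 [-0.07  3.34  4.6 ]
```

View pics/w6.png

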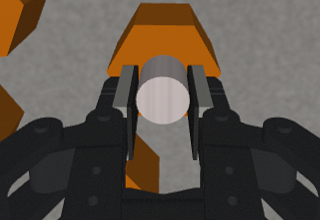

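play_rows(travel=[[0,0,-0.003],[0,0,-0.005],[0,0,-0.007],[0,0,0],[0,0,0],[0,0,0]], rotation=[[0,0,0],[0,0,0],[0,0,0],[0,0,0],[0,0,0],[0,0,0]], grip=[0.253,0.253,0.253,0.253,0.253,0.253])

```text
clock: 10.57
position: [457.0, -196.2, 63.3]
ee_rot: [-0.143, 0.99, 0.0, -0.0]
contact_force: [0.4, 0.6, -1.7]
gripper_width: 21.6
```

```bash
python3 - <<'E'
from survey import *
s=arm.read_state();print(s['position'].round(1),s['gripper_width'],s['contact_force'].round(2))
d=look('wrist');P,ok=cloud(d);z=P[...,2]
hsv=cv2.cvtColor(d['image'],cv2.COLOR_BGR2HSV)
m=ok&(np.hypot(P[...,0]-458,P[...,1]+196)<32)&(hsv[...,1]>150)&(z>30)
print(m.sum(),np.percentile(z[m],[50,80,95]).round(1))
E
```

```text
[ 457.  -196.2   63.3] 21.611490590088163 [ 0.36  0.65 -1.67]
4678 [52.8 53.4 54.1]
```

play_rows(travel=[[0,0,-0.015],[0,0,-0.025],[0,0,-0.025],[0,0,-0.02],[0,0,-0.005],[0.001,0.0152,0],[0.0025,0.03,0],[0.0035,0.035,0],[0.0035,0.035,0],[0.0035,0.035,0],[0.0025,0.03,0],[0.001,0.015,0]], rotation=[[0,0,0],[0,0,0.109],[0,0,0.109],[0,0,0.109],[0,0,0.108],[0,0,0],[0,0,0],[0,0,0],[0,0,0],[0,0,0],[0,0,0],[0,0,0]], grip=[0.252,0.252,0.252,0.252,0.252,0.252,0.252,0.252,0.252,0.252,0.252,0.252])

```text
clock: 11.62
position: [468.7, 2.1, 153.3]
ee_rot: [0.073, 0.997, 0.0, 0.0]
contact_force: [0.2, 0.2, -0.3]
gripper_width: 21.8
```

play_rows(travel=[[0,0,0],[0,0,0],[0,0,0]], rotation=[[0,0,0],[0,0,0],[0,0,0]], grip=[0.252,0.252,0.252])

```text
clock: 11.87
position: [468.3, -1.0, 153.1]
ee_rot: [0.074, 0.997, -0.0, -0.0]
contact_force: [-0.2, -0.5, -1.7]
gripper_width: 21.8
```

```bash
cat >> survey.py <<'E'
def tray(d):
    P,ok=cloud(d);z=P[...,2];hsv=cv2.cvtColor(d['image'],cv2.COLOR_BGR2HSV)
    a=np.radians(TRAY);q=(P[...,:2]-[532.6,11.6])@np.array([[np.cos(a),-np.sin(a)],[np.sin(a),np.cos(a)]])
    m=ok&(z>43)&(z<49)&(abs(q[...,0])<102)&(abs(q[...,1])<62)&(hsv[...,1]<70)
    for k in(0,1):
        o=1-k;ln=(95,56.5)[k]
        for sg in(-1,1):
            e=q[m&(sg*q[...,k]>ln-9)&(abs(q[...,o])<(40,75)[k])]
            if len(e)>20: print('rim','xy'[k],sg,len(e),np.percentile(e[:,k],[2,50,98]).round(1),'want +-',ln-2.5, 'slope deg %.2f'%np.degrees(np.polyfit(e[:,o],e[:,k],1)[0]))
E
python3 - <<'E'
from survey import *
d=look('wrist');tray(d);plan(slot(0),z=54.5);cv2.imwrite('pics/w7.png',d['image'])
E
```

```text
rim x -1 865 [-94.9 -92.6 -89.8] want +- 92.5 slope deg 0.01
rim x 1 378 [89.2 91.9 95.4] want +- 92.5 slope deg 0.24
rim y -1 271 [-56.1 -53.7 -51.2] want +- 54.0 slope deg 0.49
rim y 1 904 [51.5 54.  56.7] want +- 54.0 slope deg -0.03
at [468.4  -1.3 153.1] yaw 81.5 grip 21.8 | rz -0.003 dx 0.2 dy 0.7 dz 98.6 back rz 0.000
```

View pics/w7.png

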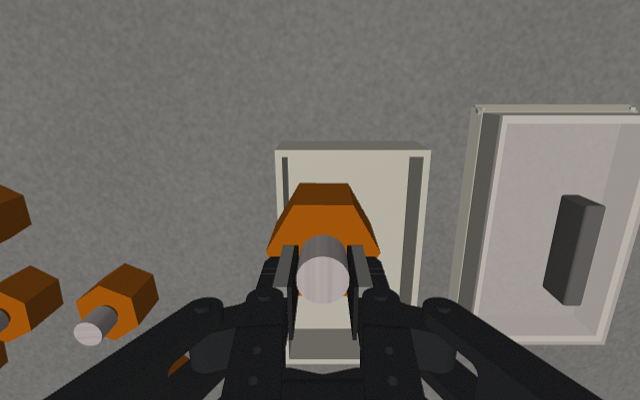

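play_rows(travel=[[0,0.0007,0.015],[0,0,0.03],[0,0,0.03],[0,0,0.015],[0,0,0.005],[0,0,0.002],[0,0,0.0005],[0,0,0],[0,0,0]], rotation=[[0,0,0],[0,0,0],[0,0,0],[0,0,0],[0,0,0],[0,0,0],[0,0,0],[0,0,0],[0,0,0]], grip=[0.252,0.252,0.252,0.252,0.252,0.252,0.252,0.252,0.252])

```text
clock: 12.67
position: [469.8, 0.2, 57.1]
ee_rot: [0.074, 0.997, 0.0, 0.001]
contact_force: [0.6, 0.3, -0.8]
gripper_width: 22.2
```

play_rows(travel=[[0,0,0.0005],[0,0,0.0005],[0,0,0]], rotation=[[0,0,0],[0,0,0],[0,0,0]], grip=[0.252,0.252,0.252])

```text
clock: 12.92
position: [469.0, 0.3, 55.3]
ee_rot: [0.074, 0.997, 0.0, 0.0]
contact_force: [0.5, -0.7, 0.2]
gripper_width: 22.0
```

play_rows(travel=[[0,0,0.0005],[0,0,0],[0,0,0],[0,0,0],[0,0,-0.005],[0,0,-0.015],[0,0,-0.03],[0,0,-0.03],[0,0,-0.03],[-0.01,-0.013,-0.02],[-0.0203,-0.0246,-0.016],[-0.0203,-0.0246,0]], rotation=[[0,0,0],[0,0,0],[0,0,0],[0,0,0],[0,0,0],[0,0,0],[0,0,0],[0,0,0],[0,0,0],[0,0,0],[0,0,0],[0,0,0]], grip=[0.252,0.28,0.32,0.38,0.4,0.4,0.4,0.4,0.4,0.5,0.5,0.5])

```text
clock: 13.92
position: [512.3, -69.1, 205.6]
ee_rot: [0.072, 0.997, 0.001, 0.005]
contact_force: [1.0, 1.0, 0.8]
gripper_width: 42.7
```

play_rows(travel=[[-0.0203,-0.0246,0],[-0.0203,-0.0246,0],[-0.0203,-0.0246,0],[-0.0203,-0.0246,0],[-0.01,-0.013,0],[-0.0065,-0.006,0],[0,0,0],[0,0,0],[0,0,0]], rotation=[[0,0,0],[0,0,0],[0,0,0],[0,0,0],[0,0,0],[0,0,0],[0,0,0],[0,0,0],[0,0,0]], grip=[0.5,0.5,0.5,0.5,0.5,0.5,0.5,0.5,0.5])

```text
clock: 14.67
position: [588.4, -198.4, 200.6]
ee_rot: [0.074, 0.997, 0.0, -0.0]
contact_force: [0.1, 1.3, -0.6]
gripper_width: 42.8
```

```bash
cat >> survey.py <<'E'
def rel(c):
    a=np.radians(TRAY);v=np.array(c)-[532.6,11.6];return np.array([v[0]*np.cos(a)+v[1]*np.sin(a),-v[0]*np.sin(a)+v[1]*np.cos(a)])
def intray(d):
    J=[j for j in jars(d,False,5) if np.all(abs(rel(j[0]))<[92,56])]
    for j in J: print('in tray cap',rel(j[0]).round(1),'body',rel(j[2]).round(1),'yaw err %.1f'%((j[1]-FLAT+30)%60-30))
    return J
E
python3 - <<'E'
from survey import *
d=look('wrist');J=jars(d);intray(d);j=nearest(J,(549,-200));plan(j[2],j[1])
print([rel(slot(i)).round(1).tolist() for i in range(6)])
E
```

```text
jar [ 454.9 -291.4] top 65.9 flat 22.105550751205218 mom 22.1 body [ 454.9 -291.5] [152, 9, 34, 34]
jar [ 549.3 -200.1] top 65.7 flat 25.78868517609548 mom 25.8 body [ 549.6 -200. ] [299, 122, 28, 29]
jar [ 537.9 -292.4] top 65.9 flat 19.2163110185397 mom 19.2 body [ 537.7 -292.5] [182, 125, 30, 29]
jar [ 595.5 -374. ] top 65.8 flat 16.59236934163357 mom 16.6 body [ 595.2 -374.1] [106, 207, 30, 26]
jar [ 642.5 -193.3] top 65.7 flat 8.398566655188294 mom 8.4 body [ 642.3 -193.8] [325, 229, 25, 25]
at [ 588.5 -198.2  200.7] yaw 81.6 grip 42.8 | rz 0.450 dx 31.1 dy -23.3 dz 151.7 back rz -0.450
[[-61.9, -21.4], [-12.4, -21.4], [37.1, -21.4], [-37.1, 21.4], [12.4, 21.4], [61.9, 21.4]]
```

play_rows(travel=[[0,0,0],[0,0,0],[0,0,0],[0,0,0],[0.008,-0.006,0.03],[0.008,-0.006,0.03],[0.008,-0.006,0.03],[0.0071,-0.0053,0.03],[0,0,0.02],[0,0,0.0117],[0,0,0],[0,0,0]], rotation=[[0,0,0.1125],[0,0,0.1125],[0,0,0.1125],[0,0,0.1125],[0,0,0],[0,0,0],[0,0,0],[0,0,0],[0,0,0],[0,0,0],[0,0,0],[0,0,0]], grip=[0.5,0.5,0.45,0.45,0.45,0.45,0.45,0.45,0.45,0.4,0.35,0.3])

```text
clock: 15.72
position: [550.1, -200.4, 48.9]
ee_rot: [0.294, 0.956, -0.0, -0.0]
contact_force: [-0.4, -0.3, 0.9]
gripper_width: 25.9
```

play_rows(travel=[[0,0,0],[0,0,0],[0,0,0],[0,0,0],[0,0,0],[0,0,-0.003],[0,0,-0.005],[0,0,-0.007],[0,0,0],[0,0,0]], rotation=[[0,0,0],[0,0,0],[0,0,0],[0,0,0],[0,0,0],[0,0,0],[0,0,0],[0,0,0],[0,0,0],[0,0,0]], grip=[0.28,0.27,0.26,0.255,0.253,0.252,0.252,0.252,0.252,0.252])

```text
clock: 16.55
position: [550.6, -201.1, 64.2]
ee_rot: [0.295, 0.956, 0.0, 0.001]
contact_force: [-0.3, -0.7, -2.2]
gripper_width: 21.9
```

```bash
cat >> survey.py <<'E'
def held():
    s=arm.read_state();d=look('wrist');P,ok=cloud(d);z=P[...,2];hsv=cv2.cvtColor(d['image'],cv2.COLOR_BGR2HSV);p=s['position']
    m=ok&(np.hypot(P[...,0]-p[0],P[...,1]-p[1])<32)&(hsv[...,1]>150)&(z>p[2]-20)
    print('held: body top',np.percentile(z[m],80).round(1) if m.sum()>50 else None,'tcp',p.round(1),'w %.1f'%s['gripper_width'],'fz %.1f'%s['contact_force'][2],'moment',s['wrist_torque'].round(2));return d
E
python3 - <<'E'
from survey import *
held();plan(slot(1),z=54.5)
E
```

```text
held: body top 53.8 tcp [ 550.6 -201.1   64.2] w 21.9 fz -2.2 moment [-0.02  0.01  0.  ]
at [ 550.3 -201.    63.8] yaw 55.7 grip 21.6 | rz -0.452 dx 60.9 dy 186.3 dz 9.3 back rz 0.000
```

play_rows(travel=[[0,0,-0.015],[0,0,-0.025],[0,0,-0.025],[0,0,-0.02],[0,0,-0.005],[0.0049,0.0145,0],[0.0092,0.028,0],[0.0112,0.0335,0],[0.0112,0.0335,0],[0.0112,0.0335,0],[0.0092,0.028,0],[0.004,0.0148,0]], rotation=[[0,0,0],[0,0,-0.113],[0,0,-0.113],[0,0,-0.113],[0,0,-0.113],[0,0,0],[0,0,0],[0,0,0],[0,0,0],[0,0,0],[0,0,0],[0,0,0]], grip=[0.252,0.252,0.252,0.252,0.252,0.252,0.252,0.252,0.252,0.252,0.252,0.252])

```text
clock: 17.6
position: [515.9, -5.9, 153.5]
ee_rot: [0.072, 0.997, 0.0, -0.0]
contact_force: [-0.3, -0.4, -0.1]
gripper_width: 21.3
```

play_rows(travel=[[0,0,0],[0,0,0],[0,0,0]], rotation=[[0,0,0],[0,0,0],[0,0,0]], grip=[0.252,0.252,0.252])

```text
clock: 17.85
position: [516.9, -8.8, 153.5]
ee_rot: [0.073, 0.997, -0.0, -0.0]
contact_force: [0.1, -0.4, -1.6]
gripper_width: 21.6
```

```bash
python3 - <<'E'
from survey import *
d=held();intray(d);plan(slot(1),z=54.5)
E
```

```text
held: body top 143.1 tcp [516.9  -8.8 153.5] w 21.6 fz -1.6 moment [-0.03 -0.03 -0.04]
in tray cap [-61.2 -19.8] body [-60.9 -19.9] yaw err -0.2
at [517.   -9.1 153.5] yaw 81.6 grip 21.4 | rz -0.001 dx -0.1 dy 1.3 dz 99.0 back rz 0.000
```

play_rows(travel=[[-0.001,0.0023,0.015],[0,0,0.03],[0,0,0.03],[0,0,0.015],[0,0,0.005],[0,0,0.002],[0,0,0.0005],[0,0,0.0005],[0,0,0.0005],[0,0,0]], rotation=[[0,0,0],[0,0,0],[0,0,0],[0,0,0],[0,0,0],[0,0,0],[0,0,0],[0,0,0],[0,0,0],[0,0,0]], grip=[0.252,0.252,0.252,0.252,0.252,0.252,0.252,0.252,0.252,0.252])

```text
clock: 18.73
position: [518.9, -6.2, 56.1]
ee_rot: [0.073, 0.997, 0.0, 0.001]
contact_force: [0.3, -1.1, -1.4]
gripper_width: 21.6
```

```bash
python3 - <<'E'
from survey import *
d=held();intray(d);s=arm.read_state();print(rel(s['position'][:2]))
E
```

```text
held: body top 45.7 tcp [518.9  -6.2  56.1] w 21.6 fz -1.4 moment [0.01 0.02 0.04]
[-11.06228969 -19.58889039]
```

play_rows(travel=[[0.0005,0,0.001],[0.0005,0,0.0005],[0,0,0],[0,0,0],[0,0,0],[0,0,0],[0,0,-0.005],[0,0,-0.015],[0,0,-0.03],[0,0,-0.03],[0,0,-0.03],[-0.0136,-0.0112,-0.025]], rotation=[[0,0,0],[0,0,0],[0,0,0],[0,0,0],[0,0,0],[0,0,0],[0,0,0],[0,0,0],[0,0,0],[0,0,0],[0,0,0],[0,0,0]], grip=[0.252,0.252,0.252,0.28,0.32,0.38,0.4,0.4,0.4,0.4,0.4,0.5])

```text
clock: 19.78
position: [528.1, -18.3, 191.3]
ee_rot: [0.072, 0.997, 0.0, 0.0]
contact_force: [0.2, 1.3, -0.3]
gripper_width: 42.3
```

play_rows(travel=[[-0.025,-0.021,-0.01],[-0.025,-0.022,0],[-0.025,-0.022,0],[-0.025,-0.022,0],[-0.025,-0.022,0],[-0.025,-0.021,0],[-0.018,-0.013,0],[-0.007,-0.007,0],[0,0,0],[0,0,0],[0,0,0]], rotation=[[0,0,0],[0,0,0],[0,0,0],[0,0,0],[0,0,0],[0,0,0],[0,0,0],[0,0,0],[0,0,0],[0,0,0],[0,0,0]], grip=[0.5,0.5,0.5,0.5,0.5,0.5,0.5,0.5,0.5,0.5,0.5])

```text
clock: 20.7
position: [679.7, -192.1, 198.9]
ee_rot: [0.073, 0.997, 0.0, -0.0]
contact_force: [0.1, 1.0, -0.8]
gripper_width: 42.7
```

```bash
python3 - <<'E'
from survey import *
d=look('wrist');J=jars(d);intray(d);j=nearest(J,(642,-193));plan(j[2],j[1])
E
```

```text
jar [ 538.2 -292.4] top 65.9 flat 18.935091776729166 mom 18.9 body [ 538.4 -292.6] [139, 0, 34, 33]
jar [ 594.7 -373.8] top 66.0 flat 15.329576853488051 mom 15.3 body [ 595.4 -373.9] [58, 98, 34, 30]
jar [ 642.8 -193.7] top 65.8 flat 8.990788647954037 mom 9.0 body [ 642.7 -193.7] [300, 125, 28, 29]
at [ 679.7 -191.9  199.2] yaw 81.7 grip 42.9 | rz -0.302 dx 36.8 dy 4.0 dz 150.2 back rz 0.304
```

play_rows(travel=[[0,0,0],[0,0,0],[0,0,0],[0,0,0],[0.0092,0.001,0.03],[0.0092,0.001,0.03],[0.0092,0.001,0.03],[0.0092,0.001,0.03],[0,0,0.02],[0,0,0.01],[0,0,0],[0,0,0]], rotation=[[0,0,-0.101],[0,0,-0.101],[0,0,-0.101],[0,0,0],[0,0,0],[0,0,0],[0,0,0],[0,0,0],[0,0,0],[0,0,0],[0,0,0],[0,0,0]], grip=[0.5,0.5,0.45,0.45,0.45,0.45,0.45,0.45,0.45,0.4,0.35,0.3])

```text
clock: 21.75
position: [644.3, -194.6, 49.6]
ee_rot: [-0.078, 0.997, -0.0, 0.001]
contact_force: [0.8, 0.9, 1.0]
gripper_width: 25.6
```

play_rows(travel=[[0,0,0],[0,0,0],[0,0,0],[0,0,0],[0,0,0],[0,0,-0.003],[0,0,-0.005],[0,0,-0.007],[0,0,0],[0,0,0]], rotation=[[0,0,0],[0,0,0],[0,0,0],[0,0,0],[0,0,0],[0,0,0],[0,0,0],[0,0,0],[0,0,0],[0,0,0]], grip=[0.28,0.27,0.26,0.255,0.253,0.252,0.252,0.252,0.252,0.252])

```text
clock: 22.58
position: [643.6, -195.2, 64.1]
ee_rot: [-0.078, 0.997, -0.0, 0.0]
contact_force: [-0.4, 0.8, -1.6]
gripper_width: 21.5
```

```bash
python3 - <<'E'
from survey import *
held();plan(slot(2),z=54.5)
E
```

```text
held: body top 53.4 tcp [ 643.6 -195.2   64.1] w 21.5 fz -1.6 moment [0.01 0.05 0.01]
at [ 643.3 -195.1   63.7] yaw 99.0 grip 21.5 | rz 0.303 dx 102.6 dy 166.8 dz 9.2 back rz 0.000
```

play_rows(travel=[[0,0,-0.015],[0,0,-0.025],[0,0,-0.025],[0,0,-0.02],[0,0,-0.005],[0.0077,0.0125,0],[0.0154,0.025,0],[0.0185,0.03,0],[0.0185,0.03,0],[0.0185,0.03,0],[0.0154,0.025,0],[0.0086,0.0143,0]], rotation=[[0,0,0],[0,0,0.101],[0,0,0.101],[0,0,0.101],[0,0,0],[0,0,0],[0,0,0],[0,0,0],[0,0,0],[0,0,0],[0,0,0],[0,0,0]], grip=[0.252,0.252,0.252,0.252,0.252,0.252,0.252,0.252,0.252,0.252,0.252,0.252])

```text
clock: 23.63
position: [564.0, -12.7, 152.4]
ee_rot: [0.071, 0.997, 0.0, -0.001]
contact_force: [1.2, 0.2, -1.4]
gripper_width: 21.7
```

play_rows(travel=[[0,0,0],[0,0,0],[0,0,0]], rotation=[[0,0,0],[0,0,0],[0,0,0]], grip=[0.252,0.252,0.252])

```text
clock: 23.88
position: [566.1, -15.3, 153.0]
ee_rot: [0.072, 0.997, -0.0, -0.001]
contact_force: [0.1, -0.4, -1.4]
gripper_width: 21.5
```

```bash
python3 - <<'E'
from survey import *
d=held();intray(d);plan(slot(2),z=54.5);J=jars(d);s=arm.read_state();print(rel(s['position'][:2]))
E
```

```text
held: body top 142.2 tcp [566.1 -15.3 153. ] w 21.5 fz -1.4 moment [-0.03 -0.02 -0.07]
in tray cap [-62.4 -19.8] body [-58.9 -19.8] yaw err -0.6
in tray cap [-13.  -19.3] body [-16.8 -19.5] yaw err 0.2
at [566.3 -15.6 153. ] yaw 81.6 grip 21.5 | rz 0.001 dx 0.2 dy 0.5 dz 98.5 back rz 0.000
jar [468.   1.] top 69.9 flat 55.713361942312744 mom 55.7 body [471.6   0.5] [308, 26, 36, 40]
jar [517.   -5.6] top 69.9 flat 50.82472142404043 mom 50.8 body [513.   -5.1] [309, 111, 34, 36]
[ 37.28425452 -21.98103055]
```

play_rows(travel=[[-0.0002,0.0022,0.015],[0,0,0.03],[0,0,0.03],[0,0,0.015],[0,0,0.005],[0,0,0.0015],[0,0,0.0005],[0,0,0.0005],[0,0,0.0005],[0,0,0]], rotation=[[0,0,0],[0,0,0],[0,0,0],[0,0,0],[0,0,0],[0,0,0],[0,0,0],[0,0,0],[0,0,0],[0,0,0]], grip=[0.252,0.252,0.252,0.252,0.252,0.252,0.252,0.252,0.252,0.252])

```text
clock: 24.77
position: [567.3, -12.7, 56.6]
ee_rot: [0.073, 0.997, 0.0, 0.001]
contact_force: [-0.1, 0.4, -2.1]
gripper_width: 21.5
```

```bash
python3 - <<'E'
from survey import *
d=held();intray(d);s=arm.read_state();print(rel(s['position'][:2]))
E
```

```text
held: body top 45.8 tcp [567.3 -12.7  56.6] w 21.5 fz -2.1 moment [ 0.02 -0.03 -0.  ]
[ 37.76154161 -18.98436091]
```

play_rows(travel=[[0.0005,-0.0008,0.001],[0,0,0.001],[0,0,0],[0,0,0],[0,0,0],[0,0,0],[0,0,-0.005],[0,0,-0.015],[0,0,-0.03],[0,0,-0.03],[0,0,-0.03],[-0.0028,-0.015,-0.025]], rotation=[[0,0,0],[0,0,0],[0,0,0],[0,0,0],[0,0,0],[0,0,0],[0,0,0],[0,0,0],[0,0,0],[0,0,0],[0,0,0],[0,0,0]], grip=[0.252,0.252,0.252,0.28,0.32,0.38,0.4,0.4,0.4,0.4,0.4,0.5])

```text
clock: 25.82
position: [567.3, -27.6, 191.4]
ee_rot: [0.072, 0.997, 0.0, 0.001]
contact_force: [0.2, 0.4, 0.2]
gripper_width: 42.5
```

play_rows(travel=[[-0.006,-0.032,-0.01],[-0.007,-0.037,0],[-0.007,-0.037,0],[-0.007,-0.037,0],[-0.007,-0.037,0],[-0.007,-0.037,0],[-0.006,-0.032,0],[-0.002,-0.011,0],[0,0,0],[0,0,0],[0,0,0]], rotation=[[0,0,0],[0,0,0],[0,0,0],[0,0,0],[0,0,0],[0,0,0],[0,0,0],[0,0,0],[0,0,0],[0,0,0],[0,0,0]], grip=[0.5,0.5,0.5,0.5,0.5,0.5,0.5,0.5,0.5,0.5,0.5])

```text
clock: 26.73
position: [577.2, -292.1, 198.7]
ee_rot: [0.073, 0.997, 0.0, -0.0]
contact_force: [-0.8, -0.3, -0.2]
gripper_width: 42.7
```

```bash
python3 - <<'E'
from survey import *
d=look('wrist');J=jars(d);intray(d);j=nearest(J,(538,-292));plan(j[2],j[1])
E
```

```text
jar [ 454.7 -291.6] top 65.9 flat 22.536228582310766 mom 22.5 body [ 454.7 -291.7] [283, 4, 31, 34]
jar [ 538.  -292.7] top 65.8 flat 18.928572988565186 mom 18.9 body [ 537.7 -292.5] [301, 122, 27, 29]
jar [ 595.  -374.4] top 65.7 flat 15.752038952716356 mom 15.8 body [ 594.8 -374.4] [216, 204, 27, 26]
at [ 577.4 -291.8  198.9] yaw 81.7 grip 42.8 | rz -0.475 dx 37.8 dy 12.2 dz 149.9 back rz 0.477
```

play_rows(travel=[[0,0,0],[0,0,0],[0,0,0],[0,0,0],[0.0095,0.003,0.03],[0.0095,0.003,0.03],[0.0095,0.003,0.03],[0.0092,0.003,0.03],[0,0,0.02],[0,0,0.01],[0,0,0],[0,0,0]], rotation=[[0,0,-0.119],[0,0,-0.119],[0,0,-0.119],[0,0,-0.119],[0,0,0],[0,0,0],[0,0,0],[0,0,0],[0,0,0],[0,0,0],[0,0,0],[0,0,0]], grip=[0.5,0.5,0.45,0.45,0.45,0.45,0.45,0.45,0.45,0.4,0.35,0.3])

```text
clock: 27.78
position: [538.9, -293.5, 49.4]
ee_rot: [-0.165, 0.986, -0.0, 0.0]
contact_force: [0.6, 1.1, -0.1]
gripper_width: 25.8
```

play_rows(travel=[[0,0,0],[0,0,0],[0,0,0],[0,0,0],[0,0,0],[0,0,-0.003],[0,0,-0.005],[0,0,-0.007],[0,0,0],[0,0,0]], rotation=[[0,0,0],[0,0,0],[0,0,0],[0,0,0],[0,0,0],[0,0,0],[0,0,0],[0,0,0],[0,0,0],[0,0,0]], grip=[0.28,0.27,0.26,0.255,0.253,0.252,0.252,0.252,0.252,0.252])

```text
clock: 28.62
position: [538.1, -294.2, 64.2]
ee_rot: [-0.164, 0.986, -0.0, 0.001]
contact_force: [0.8, -0.9, -2.6]
gripper_width: 21.1
```

```bash
python3 - <<'E'
from survey import *
held();plan(slot(3),z=54.5)
E
```

```text
held: body top 53.8 tcp [ 538.1 -294.2   64.2] w 21.1 fz -2.6 moment [0.05 0.02 0.06]
at [ 537.7 -294.1   63.7] yaw 108.9 grip 21.6 | rz 0.476 dx 86.9 dy 323.1 dz 9.2 back rz 0.000
```

play_rows(travel=[[0,0,-0.015],[0,0,-0.025],[0,0,-0.025],[0,0,-0.02],[0,0,-0.005],[0.0052,0.0194,0],[0.0096,0.0356,0],[0.0104,0.0389,0],[0.0104,0.0389,0],[0.0104,0.0389,0],[0.0104,0.0389,0],[0.0104,0.0389,0]], rotation=[[0,0,0],[0,0,0.119],[0,0,0.119],[0,0,0.119],[0,0,0.119],[0,0,0],[0,0,0],[0,0,0],[0,0,0],[0,0,0],[0,0,0],[0,0,0]], grip=[0.252,0.252,0.252,0.252,0.252,0.252,0.252,0.252,0.252,0.252,0.252,0.252])

```text
clock: 29.67
position: [507.2, -35.8, 153.5]
ee_rot: [0.073, 0.997, 0.0, -0.0]
contact_force: [1.4, -0.1, -1.2]
gripper_width: 21.8
```

play_rows(travel=[[0.0104,0.0389,0],[0.007,0.0259,0],[0.0027,0.0097,0],[0,0,0],[0,0,0],[0,0,0]], rotation=[[0,0,0],[0,0,0],[0,0,0],[0,0,0],[0,0,0],[0,0,0]], grip=[0.252,0.252,0.252,0.252,0.252,0.252])

```text
clock: 30.17
position: [498.9, 38.3, 153.4]
ee_rot: [0.074, 0.997, -0.0, -0.0]
contact_force: [-0.0, -0.1, -1.5]
gripper_width: 21.7
```

```bash
python3 - <<'E'
from survey import *
d=held();intray(d);s=arm.read_state();print(rel(s['position'][:2]))
plan(slot(3),z=54.5);cv2.imwrite('pics/w8.png',d['image'])
E
```

```text
held: body top 142.8 tcp [498.9  38.3 153.4] w 21.7 fz -1.5 moment [-0.01 -0.09 -0.02]
in tray cap [-62.6 -19.7] body [-59.2 -19.6] yaw err 0.1
in tray cap [-14.2 -19.5] body [-14.4 -19.8] yaw err 9.8
[-37.13019857  21.27149274]
at [499.   38.1 153.5] yaw 81.5 grip 21.8 | rz -0.001 dx -0.0 dy 0.2 dz 99.0 back rz 0.000
```

View pics/w8.png

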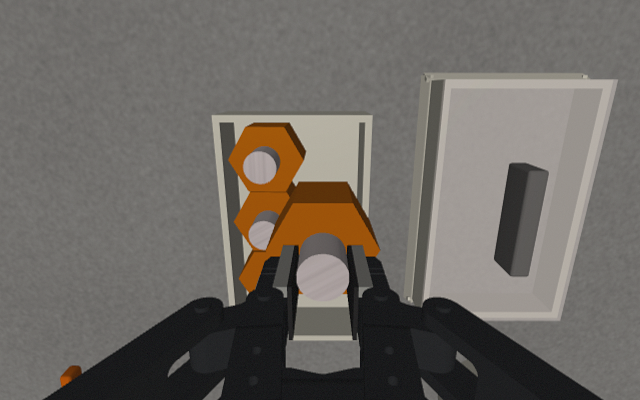

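play_rows(travel=[[0.0004,0.0018,0.015],[0,0,0.03],[0,0,0.03],[0,0,0.015],[0,0,0.005],[0,0,0.002],[0,0,0.0005],[0,0,0.0005],[0,0,0.0005],[0,0,0]], rotation=[[0,0,0],[0,0,0],[0,0,0],[0,0,0],[0,0,0],[0,0,0],[0,0,0],[0,0,0],[0,0,0],[0,0,0]], grip=[0.252,0.252,0.252,0.252,0.252,0.252,0.252,0.252,0.252,0.252])

```text
clock: 31.05
position: [499.4, 40.8, 56.2]
ee_rot: [0.073, 0.997, 0.0, 0.001]
contact_force: [-0.4, -2.8, 0.6]
gripper_width: 21.8
```

```bash
python3 - <<'E'
from survey import *
d=held();intray(d);s=arm.read_state();print(rel(s['position'][:2]))
E
```

```text
held: body top 47.2 tcp [499.4  40.8  56.2] w 21.8 fz 0.6 moment [-0.73 -0.05  0.01]
in tray cap [-23.9 -16.2] body [-26.2 -16.5] yaw err 25.6
[-37.17549161  24.09672819]
```

play_rows(travel=[[0,-0.001,0],[0,-0.001,0],[0,0,0],[0,0,0]], rotation=[[0,0,0],[0,0,0],[0,0,0],[0,0,0]], grip=[0.252,0.252,0.252,0.252])

```text
clock: 31.43
position: [498.7, 39.3, 55.2]
ee_rot: [0.073, 0.997, 0.0, 0.0]
contact_force: [0.3, 0.5, -1.2]
gripper_width: 21.6
```

```bash
python3 - <<'E'
from survey import *
d=held();s=arm.read_state();print(rel(s['position'][:2]))
d=look('side');im=d['image'];u=proj(d,[499,41,50])[0].astype(int);cv2.imwrite('pics/s9.png',cv2.resize(im[u[1]-60:u[1]+60,u[0]-80:u[0]+80],None,fx=4,fy=4))
E
```

```text
held: body top 46.2 tcp [498.7  39.3  55.2] w 21.6 fz -1.2 moment [ 0.05  0.01 -0.01]
[-37.631587   22.4070365]
```

View pics/s9.png

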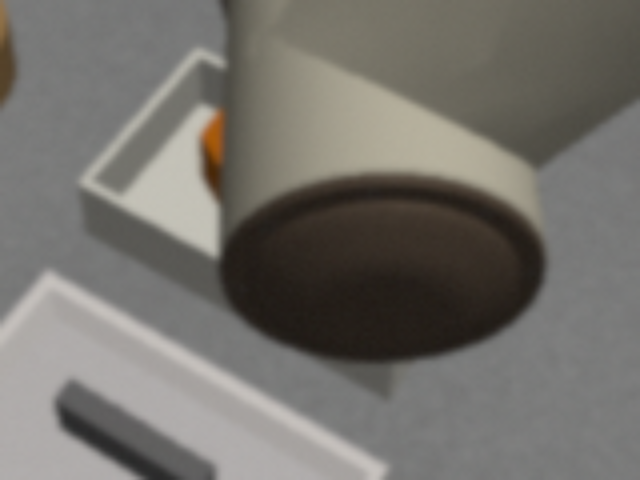

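play_rows(travel=[[0,0,0.001],[0,0,0.001],[0,0,0.0005],[0,0,0],[0,0,0]], rotation=[[0,0,0],[0,0,0],[0,0,0],[0,0,0],[0,0,0]], grip=[0.252,0.252,0.252,0.252,0.252])

```text
clock: 31.95
position: [499.0, 39.0, 53.2]
ee_rot: [0.073, 0.997, 0.0, 0.0]
contact_force: [-1.2, -1.0, 4.9]
gripper_width: 21.4
```

```bash
python3 - <<'E'
from survey import *
d=held();s=arm.read_state();print(rel(s['position'][:2]))
E
```

```text
held: body top 44.4 tcp [499.   39.   53.2] w 21.4 fz 4.9 moment [-0.44  0.16  0.01]
[-37.2811787   22.22799279]
```

play_rows(travel=[[0,0,0],[0,0,0],[0,0,0],[0,0,0],[0,0,-0.005],[0,0,-0.015],[0,0,-0.03],[0,0,-0.03],[0,0,-0.03],[-0.008,-0.016,-0.025],[-0.015,-0.031,-0.012],[-0.018,-0.036,0]], rotation=[[0,0,0],[0,0,0],[0,0,0],[0,0,0],[0,0,0],[0,0,0],[0,0,0],[0,0,0],[0,0,0],[0,0,0],[0,0,0],[0,0,0]], grip=[0.26,0.28,0.32,0.38,0.4,0.4,0.4,0.4,0.4,0.5,0.5,0.5])

```text
clock: 33.0
position: [529.2, -48.6, 204.4]
ee_rot: [0.071, 0.997, 0.001, 0.004]
contact_force: [1.1, -0.2, -0.1]
gripper_width: 42.1
```

play_rows(travel=[[-0.018,-0.036,0],[-0.018,-0.036,0],[-0.018,-0.036,0],[-0.018,-0.036,0],[-0.018,-0.036,0],[-0.018,-0.036,0],[-0.018,-0.036,0],[-0.018,-0.036,0],[-0.0098,-0.0177,0],[0,0,0],[0,0,0],[0,0,0]], rotation=[[0,0,0],[0,0,0],[0,0,0],[0,0,0],[0,0,0],[0,0,0],[0,0,0],[0,0,0],[0,0,0],[0,0,0],[0,0,0],[0,0,0]], grip=[0.5,0.5,0.5,0.5,0.5,0.5,0.5,0.5,0.5,0.5,0.5,0.5])

```text
clock: 34.0
position: [634.4, -373.2, 199.4]
ee_rot: [0.073, 0.997, 0.0, -0.0]
contact_force: [0.2, -0.2, 1.1]
gripper_width: 42.8
```

```bash
python3 - <<'E'
from survey import *
d=look('wrist');J=jars(d);j=nearest(J,(595,-374));plan(j[2],j[1])
E
```

```text
jar [ 595.2 -374.4] top 65.8 flat 15.81268754058506 mom 15.8 body [ 595.4 -374.5] [300, 122, 27, 29]
at [ 634.5 -372.7  199.9] yaw 81.7 grip 42.7 | rz -0.421 dx 38.1 dy 9.0 dz 150.9 back rz 0.423
```

play_rows(travel=[[0,0,0],[0,0,0],[0,0,0],[0,0,0],[0.0095,0.0022,0.03],[0.0095,0.0022,0.03],[0.0095,0.0022,0.03],[0.0095,0.0022,0.03],[0,0,0.02],[0,0,0.011],[0,0,0],[0,0,0]], rotation=[[0,0,-0.1055],[0,0,-0.1055],[0,0,-0.1055],[0,0,-0.1055],[0,0,0],[0,0,0],[0,0,0],[0,0,0],[0,0,0],[0,0,0],[0,0,0],[0,0,0]], grip=[0.5,0.5,0.45,0.45,0.45,0.45,0.45,0.45,0.45,0.4,0.35,0.3])

```text
clock: 35.05
position: [596.6, -375.2, 49.6]
ee_rot: [-0.138, 0.99, -0.0, 0.0]
contact_force: [-0.7, -0.3, -0.5]
gripper_width: 25.8
```

play_rows(travel=[[0,0,0],[0,0,0],[0,0,0],[0,0,0],[0,0,0],[0,0,-0.003],[0,0,-0.005],[0,0,-0.007],[0,0,0],[0,0,0]], rotation=[[0,0,0],[0,0,0],[0,0,0],[0,0,0],[0,0,0],[0,0,0],[0,0,0],[0,0,0],[0,0,0],[0,0,0]], grip=[0.28,0.27,0.26,0.255,0.253,0.252,0.252,0.252,0.252,0.252])

```text
clock: 35.88
position: [596.0, -376.1, 64.2]
ee_rot: [-0.137, 0.991, -0.0, 0.001]
contact_force: [-0.8, -0.6, -1.8]
gripper_width: 21.6
```

```bash
python3 - <<'E'
from survey import *
held();plan(slot(4),z=54.5)
E
```

```text
held: body top 53.5 tcp [ 596.  -376.1   64.2] w 21.6 fz -1.8 moment [ 0.02 -0.04  0.01]
at [ 595.6 -375.9   63.7] yaw 105.8 grip 21.4 | rz 0.422 dx 106.6 dy 395.5 dz 9.2 back rz 0.000
```

play_rows(travel=[[0,0,-0.015],[0,0,-0.025],[0,0,-0.025],[0,0,-0.02],[0,0,-0.005],[0.0048,0.0178,0],[0.0096,0.0356,0],[0.0107,0.0395,0],[0.0107,0.0395,0],[0.0107,0.0395,0],[0.0107,0.0395,0],[0.0107,0.0395,0]], rotation=[[0,0,0],[0,0,0.1055],[0,0,0.1055],[0,0,0.1055],[0,0,0.1055],[0,0,0],[0,0,0],[0,0,0],[0,0,0],[0,0,0],[0,0,0],[0,0,0]], grip=[0.252,0.252,0.252,0.252,0.252,0.252,0.252,0.252,0.252,0.252,0.252,0.252])

```text
clock: 36.93
position: [564.3, -115.9, 153.4]
ee_rot: [0.073, 0.997, 0.0, -0.0]
contact_force: [1.3, 0.2, -0.4]
gripper_width: 21.4
```

play_rows(travel=[[0.0107,0.0395,0],[0.0107,0.0395,0],[0.0096,0.0356,0],[0.0053,0.0198,0],[0.0024,0.0102,0],[0,0,0],[0,0,0],[0,0,0]], rotation=[[0,0,0],[0,0,0],[0,0,0],[0,0,0],[0,0,0],[0,0,0],[0,0,0],[0,0,0]], grip=[0.252,0.252,0.252,0.252,0.252,0.252,0.252,0.252])

```text
clock: 37.6
position: [547.8, 30.1, 153.5]
ee_rot: [0.074, 0.997, -0.0, -0.0]
contact_force: [-0.4, 1.0, -1.5]
gripper_width: 21.5
```

```bash
python3 - <<'E'
from survey import *
d=held();intray(d);s=arm.read_state();print(rel(s['position'][:2]))
cv2.imwrite('pics/w10.png',d['image'])
E
```

```text
held: body top 142.6 tcp [547.8  30.1 153.5] w 21.5 fz -1.5 moment [-0.   -0.01 -0.04]
in tray cap [-62.6 -20. ] body [-59.1 -17.8] yaw err -0.2
in tray cap [-38.2  22.5] body [-38.3  18. ] yaw err 0.2
in tray cap [-14.2 -19.3] body [-14.2 -19.2] yaw err -15.2
in tray cap [ 35.  -19.1] body [ 31.  -20.1] yaw err 4.1
[12.44113778 20.36020851]
```

View pics/w10.png

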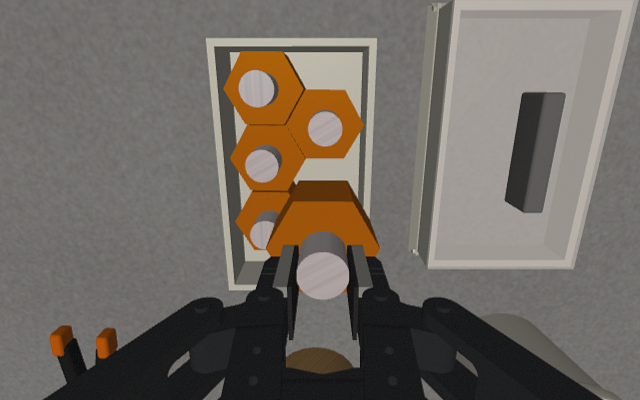

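play_rows(travel=[[0.0004,0.001,0.015],[0,0,0.03],[0,0,0.03],[0,0,0.015],[0,0,0.003],[0,0,0.001],[0,0,0],[0,0,0]], rotation=[[0,0,0],[0,0,0],[0,0,0],[0,0,0],[0,0,0],[0,0,0],[0,0,0],[0,0,0]], grip=[0.252,0.252,0.252,0.252,0.252,0.252,0.252,0.252])

```text
clock: 38.32
position: [547.7, 31.5, 60.2]
ee_rot: [0.073, 0.997, -0.0, 0.0]
contact_force: [0.0, -0.3, -1.2]
gripper_width: 21.6
```

```bash
python3 - <<'E'
from survey import *
d=held();s=arm.read_state();print(rel(s['position'][:2]),s['contact_force'].round(1))
E
```

```text
held: body top 58.7 tcp [547.7  31.5  60.2] w 21.6 fz -1.2 moment [ 0.   -0.   -0.02]
[12.04471949 22.09416109] [-0.6 -0.9 -1.6]
```

play_rows(travel=[[0,0,0.002],[0,0,0.001],[0,0,0.001],[0,0,0],[0,0,0]], rotation=[[0,0,0],[0,0,0],[0,0,0],[0,0,0],[0,0,0]], grip=[0.252,0.252,0.252,0.252,0.252])

```text
clock: 38.78
position: [547.7, 32.2, 55.7]
ee_rot: [0.073, 0.997, 0.0, 0.0]
contact_force: [0.0, 0.2, -2.0]
gripper_width: 21.7
```

```bash
python3 - <<'E'
from survey import *
d=held();s=arm.read_state();print(rel(s['position'][:2]),s['contact_force'].round(1))
cv2.imwrite('pics/w11.png',d['image'][150:400,120:520])
E
```

```text
held: body top 54.2 tcp [547.7  32.2  55.7] w 21.7 fz -2.0 moment [-0.04 -0.17  0.01]
[11.93298049 22.55551532] [ 0.5  0.7 -1.3]
```

View pics/w11.png

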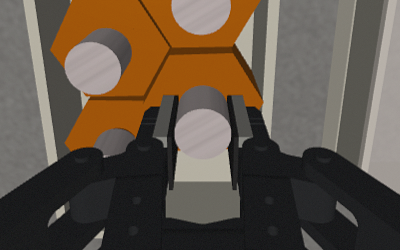

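play_rows(travel=[[0,-0.0003,0.001],[0,0,0.0005],[0,0,0],[0,0,0],[0,0,0],[0,0,0],[0,0,-0.005],[0,0,-0.015],[0,0,-0.03],[0,0,-0.03],[0,0,-0.03],[0.0001,-0.015,-0.025]], rotation=[[0,0,0],[0,0,0],[0,0,0],[0,0,0],[0,0,0],[0,0,0],[0,0,0],[0,0,0],[0,0,0],[0,0,0],[0,0,0],[0,0,0]], grip=[0.252,0.252,0.252,0.28,0.32,0.38,0.4,0.4,0.4,0.4,0.4,0.5])

```text
clock: 39.83
position: [546.3, 18.2, 192.1]
ee_rot: [0.072, 0.997, 0.0, 0.002]
contact_force: [0.2, -1.1, 0.4]
gripper_width: 42.8
```

play_rows(travel=[[0.0005,-0.035,-0.01],[0.0006,-0.039,0],[0.0006,-0.039,0],[0.0006,-0.039,0],[0.0006,-0.039,0],[0.0006,-0.039,0],[0.0006,-0.039,0],[0.0006,-0.03,0],[0.0004,-0.0142,0],[0,0,0],[0,0,0],[0,0,0]], rotation=[[0,0,0],[0,0,0],[0,0,0],[0,0,0],[0,0,0],[0,0,0],[0,0,0],[0,0,0],[0,0,0],[0,0,0],[0,0,0],[0,0,0]], grip=[0.5,0.5,0.5,0.5,0.5,0.5,0.5,0.5,0.5,0.5,0.5,0.5])

```text
clock: 40.83
position: [494.6, -291.6, 199.4]
ee_rot: [0.073, 0.997, 0.0, 0.0]
contact_force: [0.0, 0.2, 0.2]
gripper_width: 42.7
```

```bash
python3 - <<'E'
from survey import *
d=look('wrist');J=jars(d);j=nearest(J,(455,-292));plan(j[2],j[1])
E
```

```text
jar [ 454.4 -291.7] top 65.9 flat 22.370359975443904 mom 22.4 body [ 454.3 -291.6] [301, 121, 28, 29]
at [ 494.7 -291.3  199.4] yaw 81.7 grip 43.0 | rz 0.512 dx 31.8 dy -24.9 dz 150.4 back rz -0.510
```

play_rows(travel=[[0,0,0],[0,0,0],[0,0,0],[0,0,0],[0,0,0],[0.008,-0.0063,0.03],[0.008,-0.0063,0.03],[0.008,-0.0063,0.03],[0.0078,-0.006,0.03],[0,0,0.02],[0,0,0.0105],[0,0,0]], rotation=[[0,0,0.1022],[0,0,0.1022],[0,0,0.1022],[0,0,0.1022],[0,0,0.1022],[0,0,0],[0,0,0],[0,0,0],[0,0,0],[0,0,0],[0,0,0],[0,0,0]], grip=[0.5,0.5,0.45,0.45,0.45,0.45,0.45,0.45,0.45,0.4,0.35,0.32])

```text
clock: 41.88
position: [453.4, -291.1, 46.8]
ee_rot: [0.322, 0.947, -0.0, -0.002]
contact_force: [0.3, 0.2, 0.3]
gripper_width: 27.1
```

play_rows(travel=[[0,0,0],[0,0,0],[0,0,0],[0,0,0],[0,0,0],[0,0,0],[0,0,-0.003],[0,0,-0.005],[0,0,-0.007],[0,0,0],[0,0,0]], rotation=[[0,0,0],[0,0,0],[0,0,0],[0,0,0],[0,0,0],[0,0,0],[0,0,0],[0,0,0],[0,0,0],[0,0,0],[0,0,0]], grip=[0.3,0.28,0.27,0.26,0.255,0.253,0.252,0.252,0.252,0.252,0.252])

```text
clock: 42.8
position: [454.5, -292.4, 64.2]
ee_rot: [0.323, 0.946, 0.0, 0.001]
contact_force: [-0.6, -1.2, -1.5]
gripper_width: 21.5
```

```bash
python3 - <<'E'
from survey import *
held();plan(slot(5),z=54.5)
E
```

```text
held: body top 53.6 tcp [ 454.5 -292.4   64.2] w 21.5 fz -1.5 moment [ 0.06 -0.    0.04]
at [ 454.2 -292.3   63.8] yaw 52.3 grip 21.5 | rz -0.511 dx -95.0 dy 333.5 dz 9.3 back rz 0.000
```

play_rows(travel=[[0,0,-0.015],[0,0,-0.02],[0,0,-0.02],[0,0,-0.02],[0,0,-0.01],[0,0,-0.005],[-0.0048,0.0167,0],[-0.0095,0.0334,0],[-0.0109,0.0383,0],[-0.0109,0.0383,0],[-0.0109,0.0383,0],[-0.0109,0.0383,0]], rotation=[[0,0,0],[0,0,-0.1022],[0,0,-0.1022],[0,0,-0.1022],[0,0,-0.1022],[0,0,-0.1022],[0,0,0],[0,0,0],[0,0,0],[0,0,0],[0,0,0],[0,0,0]], grip=[0.252,0.252,0.252,0.252,0.252,0.252,0.252,0.252,0.252,0.252,0.252,0.252])

```text
clock: 43.85
position: [541.2, -97.9, 153.4]
ee_rot: [0.073, 0.997, 0.0, -0.0]
contact_force: [0.2, -0.7, -1.5]
gripper_width: 21.7
```

play_rows(travel=[[-0.0109,0.0383,0],[-0.0109,0.0383,0],[-0.0086,0.03,0],[-0.0048,0.0167,0],[-0.0019,0.0069,0],[0,0,0],[0,0,0],[0,0,0]], rotation=[[0,0,0],[0,0,0],[0,0,0],[0,0,0],[0,0,0],[0,0,0],[0,0,0],[0,0,0]], grip=[0.252,0.252,0.252,0.252,0.252,0.252,0.252,0.252])

```text
clock: 44.52
position: [596.0, 22.4, 153.5]
ee_rot: [0.074, 0.997, -0.0, -0.001]
contact_force: [0.7, 0.2, -1.0]
gripper_width: 21.8
```

```bash
python3 - <<'E'
from survey import *
d=held();intray(d);s=arm.read_state();print(rel(s['position'][:2]))
cv2.imwrite('pics/w12.png',d['image'])
E
```

```text
held: body top 142.9 tcp [596.   22.4 153.5] w 21.8 fz -1.0 moment [-0.06  0.05  0.06]
in tray cap [-61.9 -20.1] body [-56.9 -17.3] yaw err -5.0
in tray cap [-39.5  22.3] body [-38.5  20.7] yaw err 3.5
in tray cap [-14.5 -20. ] body [-14.5 -20. ] yaw err -24.7
in tray cap [ 8.8 22.9] body [ 8.2 21.8] yaw err 4.3
in tray cap [ 35.5 -19.1] body [ 31.8 -17.3] yaw err 0.2
[61.27252222 19.79151174]
```

View pics/w12.png

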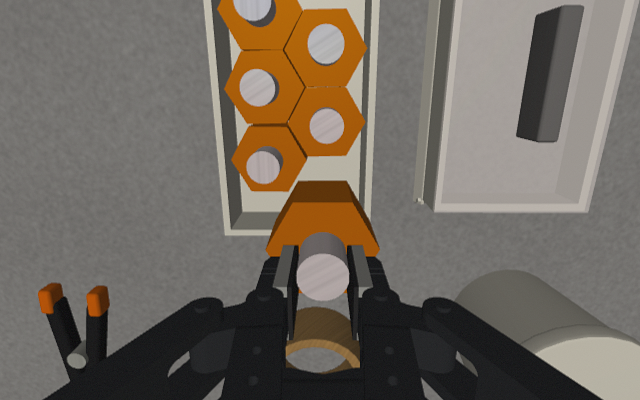

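play_rows(travel=[[-0.0003,0.0017,0.015],[0,0,0.03],[0,0,0.03],[0,0,0.01],[0,0,0.003],[0,0,0],[0,0,0]], rotation=[[0,0,0],[0,0,0],[0,0,0],[0,0,0],[0,0,0],[0,0,0],[0,0,0]], grip=[0.252,0.252,0.252,0.252,0.252,0.252,0.252])

```text
clock: 45.15
position: [598.4, 25.1, 67.2]
ee_rot: [0.073, 0.997, 0.0, 0.001]
contact_force: [0.2, -0.4, -0.9]
gripper_width: 21.6
```

```bash
python3 - <<'E'
from survey import *
d=held();intray(d);s=arm.read_state();print(rel(s['position'][:2]),s['contact_force'].round(1))
E
```

```text
held: body top 56.6 tcp [598.4  25.1  67.2] w 21.6 fz -0.9 moment [-0.   -0.05 -0.04]
in tray cap [57.5 23.3] body [51.7 19.9] yaw err -0.9
in tray cap [53.4  9.3] body [53.3  9.3] yaw err -4.9
in tray cap [53.  37.2] body [42.6 29.6] yaw err 8.4
[63.23307416 23.17545495] [-0.4  0.9 -0.7]
```

play_rows(travel=[[0.0012,-0.0005,0],[0,0,0.004],[0,0,0.003],[0,0,0.002],[0,0,0],[0,0,0],[0,0,0]], rotation=[[0,0,0],[0,0,0],[0,0,0],[0,0,0],[0,0,0],[0,0,0],[0,0,0]], grip=[0.252,0.252,0.252,0.252,0.252,0.252,0.252])

```text
clock: 45.78
position: [596.2, 25.1, 56.7]
ee_rot: [0.073, 0.997, -0.0, 0.0]
contact_force: [0.7, -0.5, -1.2]
gripper_width: 21.9
```

```bash
python3 - <<'E'
from survey import *
d=held();s=arm.read_state();print(rel(s['position'][:2]),s['contact_force'].round(1))
E
```

```text
held: body top 46.0 tcp [596.2  25.1  56.7] w 21.9 fz -1.2 moment [ 0.04 -0.04 -0.06]
[60.95866918 22.64411019] [-0.3  0.1 -1.5]
```

play_rows(travel=[[0,0,0.001],[0,0,0.001],[0.0005,0,0],[0.0005,0,0],[0,0,0],[0,0,0],[0,0,0],[0,0,0]], rotation=[[0,0,0],[0,0,0],[0,0,0],[0,0,0],[0,0,0],[0,0,0],[0,0,0],[0,0,0]], grip=[0.252,0.252,0.252,0.252,0.252,0.252,0.252,0.252])

```text
clock: 46.5
position: [595.7, 25.2, 55.2]
ee_rot: [0.073, 0.997, 0.0, 0.001]
contact_force: [1.9, -0.9, 2.6]
gripper_width: 21.7
```

play_rows(travel=[[0,0,0],[0,0,0],[0,0,0],[0,0,0],[0,0,-0.005],[0,0,-0.015],[0,0,-0.03],[0,0,-0.03],[0,0,-0.03],[0,-0.01,-0.03],[0,-0.01,-0.03],[0,0,-0.02]], rotation=[[0,0,0],[0,0,0],[0,0,0],[0,0,0],[0,0,0],[0,0,0],[0,0,0],[0,0,0],[0,0,0],[0,0,0],[0,0,0],[0,0,0]], grip=[0.26,0.28,0.32,0.38,0.4,0.4,0.4,0.4,0.4,0.5,0.5,0.5])

```text
clock: 47.5
position: [592.6, 4.3, 248.6]
ee_rot: [0.073, 0.997, 0.0, 0.002]
contact_force: [0.7, 1.1, -0.3]
gripper_width: 42.5
```

play_rows(travel=[[0,0,0],[0,0,0],[0,0,0],[0,0,0]], rotation=[[0,0,0],[0,0,0],[0,0,0],[0,0,0]], grip=[0.5,0.5,0.5,0.5])

```text
clock: 47.83
position: [591.3, 5.4, 243.1]
ee_rot: [0.073, 0.997, -0.0, -0.002]
contact_force: [0.3, 1.0, -0.8]
gripper_width: 42.7
```

```bash
cat >> survey.py <<'E'
def caps(d):
    P,ok=cloud(d);z=P[...,2];hsv=cv2.cvtColor(d['image'],cv2.COLOR_BGR2HSV)
    m=(ok&(z>68)&(z<75)&(hsv[...,1]<90)).astype(np.uint8);N,L,S,C=cv2.connectedComponentsWithStats(m);o=[]
    for i in range(1,N):
        if S[i,4]<100: continue
        # cast the cap-top outline centre onto z=71
        k=cv2.findContours((L==i).astype(np.uint8),0,2)[0];(u,v),r=cv2.minEnclosingCircle(max(k,key=len))
        X=onplane(d,(u,v),71)[0];q=rel(X[:2])
        if abs(q[0])<92 and abs(q[1])<56: o.append(q);print('cap',q.round(1),'ztop',np.median(z[L==i]).round(1),S[i,2:].tolist())
    o=np.array(o);D=np.hypot(*(o[:,None]-o[None]).transpose(2,0,1));
    for r in D: print(np.sort(r)[1:5].round(1))
E
python3 - <<'E'
from survey import *
d=look('wrist');print(arm.read_state()['position']);caps(d);tray(d);cv2.imwrite('pics/w13.png',d['image'])
E
```

```text
[591.48945691   5.4299244  243.13921821]
cap [-62.9 -20. ] ztop 69.9 [27, 29, 604]
cap [-39.5  21.7] ztop 69.9 [26, 28, 560]
cap [-14.7 -20.2] ztop 69.9 [25, 26, 518]
cap [ 8.5 22.7] ztop 69.9 [25, 25, 488]
cap [ 34.1 -20.2] ztop 70.0 [24, 24, 462]
cap [59.4 22.6] ztop 69.9 [23, 23, 426]
[47.8 48.2 83.2 97. ]
[47.8 48.  48.7 84.7]
[48.2 48.7 48.8 48.8]
[48.  48.8 49.9 50.9]
[48.8 49.7 49.9 84.7]
[49.7 50.9 85.5 98.9]
rim x -1 91 [-90.1 -89.9 -89.5] want +- 92.5 slope deg 0.03
rim x 1 378 [89.8 92.  94.4] want +- 92.5 slope deg 0.01
rim y -1 918 [-56.2 -53.7 -51.2] want +- 54.0 slope deg -0.04
rim y 1 912 [51.6 54.1 56.6] want +- 54.0 slope deg -0.05
```

View pics/w13.png

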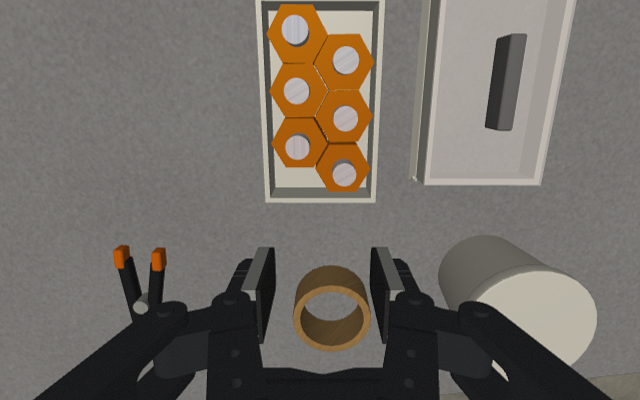

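play_rows(travel=[[-0.0014,0.0202,0.02],[0,0,0.035],[0,0,0.035],[0,0,0.035],[0,0,0.03],[0,0,0.02],[0,0,0.01],[0,0,0.002],[0,0,0],[0,0,0]], rotation=[[0,0,0],[0,0,0],[0,0,0],[0,0,0],[0,0,0],[0,0,0],[0,0,0],[0,0,0],[0,0,0],[0,0,0]], grip=[0.45,0.4,0.4,0.4,0.4,0.4,0.4,0.4,0.35,0.3])

```text
clock: 48.72
position: [597.6, 25.4, 58.9]
ee_rot: [0.073, 0.997, 0.0, 0.001]
contact_force: [-0.6, 0.5, 0.6]
gripper_width: 25.5
```

play_rows(travel=[[0,0,0],[0,0,0],[0,0,0],[0,0,0],[0,0,0],[0.0005,0,0],[0.0005,0,0],[0.0005,0,0],[0.0005,0,0],[0,0,0],[0,0,0]], rotation=[[0,0,0],[0,0,0],[0,0,0],[0,0,0],[0,0,0],[0,0,0],[0,0,0],[0,0,0],[0,0,0],[0,0,0],[0,0,0]], grip=[0.28,0.27,0.26,0.255,0.253,0.253,0.253,0.253,0.253,0.253,0.253])

```text
clock: 49.63
position: [596.4, 25.5, 59.1]
ee_rot: [0.073, 0.997, 0.0, 0.002]
contact_force: [2.2, -2.4, 4.5]
gripper_width: 21.9
```

```bash
python3 - <<'E'
from survey import *
d=held();s=arm.read_state();print(rel(s['position'][:2]),s['contact_force'].round(1))
E
```

```text
held: body top 44.6 tcp [596.4  25.5  59.1] w 21.9 fz 4.5 moment [-0.74 -0.53  0.04]
[61.13039287 23.05918509] [ 2.2 -2.1  4.5]
```

play_rows(travel=[[0.001,-0.0003,0],[0.001,-0.0003,0],[0.0005,0,0],[0,0,0],[0,0,0]], rotation=[[0,0,0],[0,0,0],[0,0,0],[0,0,0],[0,0,0]], grip=[0.253,0.253,0.253,0.253,0.253])

```text
clock: 50.1
position: [594.3, 25.6, 59.2]
ee_rot: [0.073, 0.997, 0.001, 0.003]
contact_force: [2.3, -1.3, 4.8]
gripper_width: 21.5
```

play_rows(travel=[[0,0,0],[0,0,0],[0,0,0],[0,0,0],[0,0,-0.005],[0,0,-0.015],[0,0,-0.03],[0,0,-0.03],[0,0,-0.03],[0,-0.01,-0.03],[0,-0.01,-0.03],[0,0,-0.02]], rotation=[[0,0,0],[0,0,0],[0,0,0],[0,0,0],[0,0,0],[0,0,0],[0,0,0],[0,0,0],[0,0,0],[0,0,0],[0,0,0],[0,0,0]], grip=[0.26,0.28,0.32,0.38,0.4,0.4,0.4,0.4,0.4,0.5,0.5,0.5])

```text
clock: 51.1
position: [589.4, 4.4, 251.5]
ee_rot: [0.073, 0.997, 0.0, 0.002]
contact_force: [-0.3, 0.6, 0.3]
gripper_width: 42.6
```

play_rows(travel=[[0,0,0],[0,0,0],[0,0,0],[0,0,0]], rotation=[[0,0,0],[0,0,0],[0,0,0],[0,0,0]], grip=[0.5,0.5,0.5,0.5])

```text
clock: 51.43
position: [588.2, 5.5, 246.1]
ee_rot: [0.073, 0.997, -0.0, -0.002]
contact_force: [-0.4, -0.0, -0.6]
gripper_width: 42.7
```

```bash
python3 - <<'E'
from survey import *
d=look('wrist');caps(d);caps(look('wrist'))
P,ok=cloud(d);z=P[...,2];hsv=cv2.cvtColor(d['image'],cv2.COLOR_BGR2HSV)
q=np.linalg.norm(P[...,:2]-[537,178],axis=-1)
m=ok&(z>58)&(z<80)&(q<70)&(hsv[...,2]<140);r=cv2.minAreaRect(P[m][:,:2].astype(np.float32));print('rib?',m.sum(),r,np.percentile(z[m],90))
m=ok&(z>45)&(z<72)&(q<75)&(hsv[...,2]<110);r=cv2.minAreaRect(P[m][:,:2].astype(np.float32));print('rib?',m.sum(),r,np.percentile(z[m],90))
print(arm.read_state()['position'])
E
```

```text
cap [-62.8 -20.2] ztop 70.0 [26, 29, 584]
cap [-39.6  21.9] ztop 69.9 [26, 28, 534]
cap [-14.9 -20. ] ztop 70.0 [25, 26, 508]
cap [ 8.5 22.8] ztop 69.8 [24, 25, 473]
cap [ 34.1 -20.2] ztop 69.9 [24, 24, 451]
cap [59.1 22.5] ztop 69.9 [23, 23, 420]
[47.9 48.1 83.3 97. ]
[48.1 48.1 48.6 84.9]
[47.9 48.6 48.7 49. ]
[48.1 48.7 50.1 50.6]
[49.  49.4 50.1 84.9]
[49.4 50.6 85.3 98.7]
cap [-63.1 -19.8] ztop 69.9 [26, 29, 585]
cap [-39.5  22.3] ztop 69.9 [25, 28, 536]
cap [-14.8 -19.9] ztop 69.9 [25, 26, 507]
cap [ 8.5 22.8] ztop 69.9 [24, 25, 471]
cap [ 34.  -20.2] ztop 69.9 [24, 24, 449]
cap [59.1 22.4] ztop 69.8 [23, 23, 422]
[48.2 48.2 83.3 97.1]
[48.1 48.2 48.8 84.9]
[48.2 48.6 48.8 48.9]
[48.1 48.6 50.  50.5]
[48.9 49.4 50.  84.9]
[49.4 50.5 85.2 98.6]
rib? 2029 ((536.6205444335938, 178.07171630859375), (15.353498458862305, 79.5580062866211), 81.86363983154297) 70.47345591412412
rib? 2552 ((536.8116455078125, 177.67710876464844), (14.950821876525879, 78.97272491455078), 81.37439727783203) 70.38202391941716
[588.48780054   5.50625384 246.20433762]
```

play_rows(travel=[[-0.0039,0.0205,0.02],[0,0,0.035],[0,0,0.035],[0,0,0.035],[0,0,0.03],[0,0,0.02],[0,0,0.012],[0,0,0.004],[0,0,0],[0,0,0],[0,0,0],[0,0,0]], rotation=[[0,0,0],[0,0,0],[0,0,0],[0,0,0],[0,0,0],[0,0,0],[0,0,0],[0,0,0],[0,0,0],[0,0,0],[0,0,0],[0,0,0]], grip=[0.45,0.4,0.4,0.4,0.4,0.4,0.4,0.4,0.35,0.3,0.3,0.3])

```text
clock: 52.53
position: [596.7, 25.4, 58.0]
ee_rot: [0.073, 0.997, 0.0, 0.001]
contact_force: [0.1, 0.3, -1.1]
gripper_width: 25.5
```

```bash
python3 - <<'E'
from survey import *
s=arm.read_state();print(rel(s['position'][:2]),s['position'],s['contact_force'].round(1))
E
```

```text
[61.40625456 22.97836147] [596.70425735  25.36144562  57.95402707] [ 0.1  0.3 -1.1]
```

play_rows(travel=[[0.001,0,0.0025],[0,0,0],[0,0,0],[0,0,0],[0,0,0],[0,0,0],[0,0,0],[0,0,-0.001],[0,0,-0.001],[0,0,0],[0,0,0]], rotation=[[0,0,0],[0,0,0],[0,0,0],[0,0,0],[0,0,0],[0,0,0],[0,0,0],[0,0,0],[0,0,0],[0,0,0],[0,0,0]], grip=[0.3,0.28,0.27,0.26,0.255,0.253,0.252,0.252,0.252,0.252,0.252])

```text
clock: 53.45
position: [594.9, 25.4, 56.0]
ee_rot: [0.073, 0.997, 0.0, -0.0]
contact_force: [-0.6, -0.1, -1.4]
gripper_width: 21.7
```

play_rows(travel=[[0.001,0,0],[0.001,0,0],[0,0,0],[0,0,0],[0,0,0]], rotation=[[0,0,0],[0,0,0],[0,0,0],[0,0,0],[0,0,0]], grip=[0.252,0.252,0.252,0.252,0.252])

```text
clock: 53.87
position: [592.9, 25.6, 56.2]
ee_rot: [0.073, 0.997, 0.0, 0.0]
contact_force: [0.6, 0.1, -1.0]
gripper_width: 21.8
```

```bash
python3 - <<'E'
from survey import *
d=held();s=arm.read_state();print(rel(s['position'][:2]),s['contact_force'].round(1))
E
```

```text
held: body top 46.0 tcp [592.9  25.6  56.2] w 21.8 fz -1.0 moment [ 0.05  0.06 -0.06]
[57.65846753 22.69733643] [-0.3  0.  -0.7]
```

play_rows(travel=[[0,0,0.001],[0,0,0.001],[0,0,0],[0,0,0],[0,0,0],[0,0,0],[0,0,0]], rotation=[[0,0,0],[0,0,0],[0,0,0],[0,0,0],[0,0,0],[0,0,0],[0,0,0]], grip=[0.252,0.252,0.252,0.26,0.28,0.32,0.38])

```text
clock: 54.5
position: [593.1, 25.6, 54.2]
ee_rot: [0.073, 0.997, 0.0, 0.0]
contact_force: [-1.0, -0.5, 0.2]
gripper_width: 32.5
```

play_rows(travel=[[0,0,-0.005],[0,0,-0.015],[0,0,-0.03],[0,0,-0.03],[0,0,-0.03],[0,-0.01,-0.03],[0,-0.01,-0.03],[0,0,-0.02],[0,0,0],[0,0,0],[0,0,0]], rotation=[[0,0,0],[0,0,0],[0,0,0],[0,0,0],[0,0,0],[0,0,0],[0,0,0],[0,0,0],[0,0,0],[0,0,0],[0,0,0]], grip=[0.4,0.4,0.4,0.4,0.4,0.5,0.5,0.5,0.5,0.5,0.5])

```text
clock: 55.42
position: [589.4, 5.9, 243.5]
ee_rot: [0.073, 0.997, 0.0, -0.001]
contact_force: [-0.7, -0.5, -0.3]
gripper_width: 42.8
```

```bash
python3 - <<'E'
from survey import *
d=look('wrist');caps(d);np.savez('fin.npz',**{k:d[k] for k in('image','depth','K','R','t')})
r=np.array([536.7,177.8]);plan(r,z=51.5)
E
```

```text
cap [-62.8 -20.9] ztop 69.9 [27, 30, 603]
cap [-39.6  22. ] ztop 69.9 [26, 28, 555]
cap [-14.8 -20.5] ztop 69.9 [25, 26, 518]
cap [ 8.5 22.5] ztop 69.9 [24, 25, 480]
cap [ 34.2 -20.4] ztop 69.9 [24, 24, 455]
cap [57.2 22.8] ztop 69.9 [23, 24, 429]
[48.1 48.8 83.5 97. ]
[48.1 48.8 49.2 85.1]
[48.1 48.8 48.9 49.2]
[48.1 48.7 48.8 50. ]
[48.9 48.9 50.  85.1]
[48.7 48.9 83.9 96.8]
at [589.2   5.9 242.9] yaw 81.6 grip 43.0 | rz 0.000 dx 77.1 dy 162.4 dz 191.4 back rz 0.000
```

play_rows(travel=[[0.008,0.017,0],[0.0155,0.0325,0.01],[0.0155,0.0325,0.02],[0.0155,0.0325,0.03],[0.0155,0.0325,0.03],[0.0071,0.0154,0.02],[0,0,0.01],[0,0,0],[0,0,0],[0,0,0]], rotation=[[0,0,0],[0,0,0],[0,0,0],[0,0,0],[0,0,0],[0,0,0],[0,0,0],[0,0,0],[0,0,0],[0,0,0]], grip=[0.5,0.5,0.5,0.5,0.5,0.5,0.5,0.5,0.5,0.5])

```text
clock: 56.3
position: [540.7, 169.5, 131.6]
ee_rot: [0.073, 0.997, 0.0, 0.001]
contact_force: [-0.4, -0.5, 0.5]
gripper_width: 42.5
```

```bash
python3 - <<'E'
from survey import *
d=look('wrist');P,ok=cloud(d);z=P[...,2];hsv=cv2.cvtColor(d['image'],cv2.COLOR_BGR2HSV)
q=np.linalg.norm(P[...,:2]-[537,178],axis=-1)
m=ok&(z>62)&(z<76)&(q<60)&(hsv[...,2]<140);N,L,S,C=cv2.connectedComponentsWithStats(m.astype(np.uint8));i=1+np.argmax(S[1:,4]);m=L==i
r=cv2.minAreaRect(P[m][:,:2].astype(np.float32));print('rib',m.sum(),r,np.percentile(z[m],90));plan(r[0],z=51.5)
E
```

```text
rib 2741 ((535.990478515625, 178.7023162841797), (14.03829288482666, 79.49427032470703), 81.5222396850586) 70.67788924551489
at [540.8 169.5 131.9] yaw 81.6 grip 42.4 | rz -0.001 dx 6.1 dy 8.4 dz 80.4 back rz 0.000
```

play_rows(travel=[[0.0061,0.0084,0.005],[0,0,0.02],[0,0,0.025],[0,0,0.015],[0,0,0.01],[0,0,0.004],[0,0,0],[0,0,0],[0,0,0]], rotation=[[0,0,0],[0,0,0],[0,0,0],[0,0,0],[0,0,0],[0,0,0],[0,0,0],[0,0,0],[0,0,0]], grip=[0.5,0.5,0.5,0.5,0.5,0.5,0.5,0.5,0.5])

```text
clock: 57.1
position: [535.8, 179.7, 53.1]
ee_rot: [0.073, 0.997, 0.001, 0.001]
contact_force: [-0.7, 0.2, -0.1]
gripper_width: 42.9
```

play_rows(travel=[[0,0,0],[0,0,0],[0,0,0],[0,0,0],[0,0,0],[0,0,0]], rotation=[[0,0,0],[0,0,0],[0,0,0],[0,0,0],[0,0,0],[0,0,0]], grip=[0.3,0.2,0,0,0,0])

```text
clock: 57.6
position: [535.4, 179.5, 52.8]
ee_rot: [0.073, 0.997, 0.0, 0.001]
contact_force: [-0.8, -0.2, 5.9]
gripper_width: 12.6
```

play_rows(travel=[[0,0,-0.005],[0,0,-0.015],[0,0,-0.025],[0,0,-0.025],[0,0,-0.025],[0,0,-0.015],[0,0,0],[0,0,0],[0,0,0]], rotation=[[0,0,0],[0,0,0],[0,0,0],[0,0,0],[0,0,0],[0,0,0],[0,0,0],[0,0,0],[0,0,0]], grip=[0,0,0,0,0,0,0,0,0])

```text
clock: 58.35
position: [533.7, 178.7, 160.0]
ee_rot: [0.073, 0.997, -0.001, -0.002]
contact_force: [-0.7, -0.7, -2.4]
gripper_width: 12.3
```

```bash
python3 - <<'E'
from survey import *
plan((532.6,11.6),z=88)
print(arm.read_state()['wrist_torque'])
d=look('wrist');caps(d)
E
```

```text
at [533.7 178.7 160. ] yaw 81.6 grip 12.3 | rz -0.000 dx -23.3 dy -165.5 dz 72.0 back rz 0.000
[-0.03909725  0.02788476  0.01736025]
cap [-64.3 -18. ] ztop 70.0 [37, 33, 920]
cap [-40.2  23.4] ztop 70.0 [35, 32, 824]
cap [-15.6 -18.3] ztop 70.0 [34, 30, 770]
cap [ 6.5 24.7] ztop 70.0 [33, 29, 707]
cap [ 33.8 -19.2] ztop 70.1 [32, 29, 658]
cap [55.6 24.4] ztop 70.0 [31, 27, 609]
[47.9 48.7 82.7 98.1]
[46.7 47.9 48.5 85.4]
[48.4 48.5 48.7 49.4]
[46.7 48.4 49.1 51.7]
[48.7 49.4 51.7 85.4]
[48.7 49.1 83.  95.8]
```

play_rows(travel=[[-0.002,-0.0125,0],[-0.003,-0.025,0],[-0.004,-0.03,0],[-0.005,-0.03,0],[-0.004,-0.03,0],[-0.003,-0.025,0],[-0.0023,-0.013,0],[0,0,0],[0,0,0],[0,0,0],[0,0,0]], rotation=[[0,0,0],[0,0,0],[0,0,0],[0,0,0],[0,0,0],[0,0,0],[0,0,0],[0,0,0],[0,0,0],[0,0,0],[0,0,0]], grip=[0,0,0,0,0,0,0,0,0,0,0])

```text
clock: 59.32
position: [534.0, 13.0, 161.5]
ee_rot: [0.072, 0.997, 0.0, -0.0]
contact_force: [1.1, 0.7, -2.5]
gripper_width: 12.5
```

play_rows(travel=[[0,0,0.01],[0,0,0.015],[0,0,0.015],[0,0,0.01],[0,0,0.005],[0,0,0],[0,0,0],[0,0,0],[0,0,0]], rotation=[[0,0,0],[0,0,0],[0,0,0],[0,0,0],[0,0,0],[0,0,0],[0,0,0],[0,0,0],[0,0,0]], grip=[0,0,0,0,0,0,0,0,0])

```text
clock: 60.07
position: [534.5, 12.3, 107.7]
ee_rot: [0.073, 0.997, 0.0, 0.001]
contact_force: [-0.1, 0.1, -1.7]
gripper_width: 12.8
```

```bash
python3 - <<'E'
from survey import *
d=look('wrist');P,ok=cloud(d);z=P[...,2];hsv=cv2.cvtColor(d['image'],cv2.COLOR_BGR2HSV)
p=arm.read_state()['position'];q=np.linalg.norm(P[...,:2]-p[:2],axis=-1)
m=ok&(z>p[2]+6)&(z<p[2]+26)&(q<60)&(hsv[...,2]<140);N,L,S,C=cv2.connectedComponentsWithStats(m.astype(np.uint8))
cv2.imwrite('pics/w14.png',d['image']);plan((532.6,11.6),z=88)
E
```

```text
at [534.4  12.3 107.6] yaw 81.6 grip 12.6 | rz 0.001 dx 1.7 dy -0.9 dz 19.6 back rz 0.000
```

View pics/w14.png

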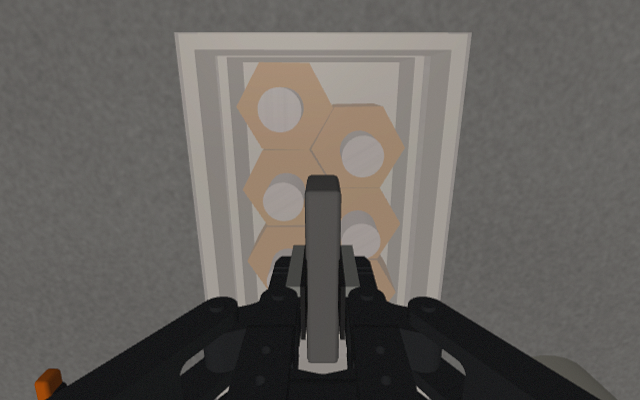

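play_rows(travel=[[0.0015,-0.0006,0],[0.0007,-0.0003,0.003],[0,0,0.004],[0,0,0.004],[0,0,0.003],[0,0,0.002],[0,0,0.001],[0,0,0],[0,0,0]], rotation=[[0,0,0],[0,0,0],[0,0,0],[0,0,0],[0,0,0],[0,0,0],[0,0,0],[0,0,0],[0,0,0]], grip=[0,0,0,0,0,0,0,0,0])

```text
clock: 60.87
position: [531.7, 11.6, 89.8]
ee_rot: [0.073, 0.997, -0.0, 0.0]
contact_force: [0.3, 0.8, -2.7]
gripper_width: 12.4
```

play_rows(travel=[[0,0,0.001],[0,0,0.001],[0,0,0],[0,0,0]], rotation=[[0,0,0],[0,0,0],[0,0,0],[0,0,0]], grip=[0,0,0,0])

```text
clock: 61.2
position: [531.9, 11.6, 88.8]
ee_rot: [0.073, 0.997, 0.0, 0.001]
contact_force: [-2.2, 1.4, 5.7]
gripper_width: 12.6
```

Contact at 88.8 mm, as expected for seated. Release, rise, inspect.

play_rows(travel=[[0,0,0.0005],[0,0,0],[0,0,0],[0,0,0],[0,0,0],[0,0,-0.005],[0,0,-0.02],[0,0,-0.03],[0,0,-0.03],[-0.02,0,-0.03],[-0.02,0,-0.03],[-0.02,0,-0.02]], rotation=[[0,0,0],[0,0,0],[0,0,0],[0,0,0],[0,0,0],[0,0,0],[0,0,0],[0,0,0],[0,0,0],[0,0,0],[0,0,0],[0,0,0]], grip=[0,0.2,0.4,0.5,0.5,0.5,0.5,0.5,0.5,0.5,0.5,0.5])

```text
clock: 62.2
position: [592.4, 2.7, 256.7]
ee_rot: [0.073, 0.997, 0.0, 0.003]
contact_force: [0.9, 0.0, 0.4]
gripper_width: 42.8
```

play_rows(travel=[[0,0,0],[0,0,0],[0,0,0],[0,0,0]], rotation=[[0,0,0],[0,0,0],[0,0,0],[0,0,0]], grip=[0.5,0.5,0.5,0.5])

```text
clock: 62.53
position: [589.6, 2.8, 250.9]
ee_rot: [0.073, 0.997, -0.0, -0.002]
contact_force: [0.4, 0.9, -0.4]
gripper_width: 42.8
```

```bash
python3 - <<'E'
from survey import *
d=look('wrist');P,ok=cloud(d);z=P[...,2];hsv=cv2.cvtColor(d['image'],cv2.COLOR_BGR2HSV)
q=np.linalg.norm(P[...,:2]-[532.6,11.6],axis=-1)
m=ok&(z>98)&(z<114)&(q<55);r=cv2.minAreaRect(P[m][:,:2].astype(np.float32))
print('rib',m.sum(),r,'top',np.percentile(z[m],[50,90]).round(1),'rel',rel(r[0]))
m=ok&(z>72)&(z<92)&(q<130)&(hsv[...,2]>120);Q=P[m];A=np.c_[Q[:,:2]-[532.6,11.6],np.ones(len(Q))];k=abs(Q[:,2]-np.median(Q[:,2]))<4
print('lid plane slope',np.linalg.lstsq(A[k],Q[k,2],rcond=None)[0].round(4),k.sum(), cv2.minAreaRect(Q[:,:2].astype(np.float32)))
print(arm.read_state()['position'])
cv2.imwrite('pics/w15.png',d['image'])
E
```

```text
rib 1746 ((532.889892578125, 12.049165725708008), (13.522613525390625, 79.28239440917969), 81.21892547607422) top [105.8 106.8] rel [0.22116722 0.48669561]
lid plane slope [ 1.00000e-04 -1.00000e-03  7.79139e+01] 27316 ((538.6895751953125, 11.085914611816406), (119.3687973022461, 184.37860107421875), 81.61768341064453)
[589.67603515   2.79452159 251.02063092]
```

View pics/w15.png

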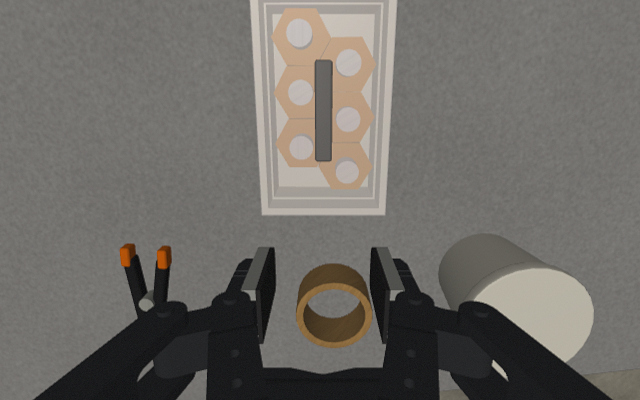

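```bash
python3 -c "
from bench import workorder;print(workorder.job_done())"
```

```text
the job is handed in; nothing more can be done
None
```

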